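Open a carton of tins and count out the sample tray

ROBOT

A 6-joint arm with a two-finger parallel gripper is mounted at the origin on the work surface. World frame = base frame: x ahead of the robot, y to its left, z up, the work surface at z = 0. Lengths are in m, angles in rad, forces in N, time in s.
With the tool pointing down it reaches from about 0.325 to 0.9 m from the base axis. Payload 6.1 kg.
Tool frame: the origin (TCP) lies where the fingers leave the gripper's body, on its centre line; the fingertips stand 70 mm ahead of it and the grasp point (between the pads) lies manip.grip_point_offset ahead of it (manip.grip_point_offset is the distance from the TCP to the grasp point, in m); z points along the fingers, y is the line along which they close (so a half turn about z gives the same grasp; the last joint's range is limited). The gripper opens to 87 mm and grips with 3 to 60 N. Pads are 19 mm wide; open, the fingers measure 117 mm over their backs; the gripper's body (75 mm by 190 mm) begins 51 mm behind the grasp point.
Start: joints at [-1.449, 0.22, 1.526, -0, 1.395, -0.126], TCP at [0.153, -0.606, 0.292] pointing down, gripper open.
Joint ranges: [-2.98, 2.98], [-0.91, 2.08], [0.09, 2.57], [-1.24, 4.39], [0.2, 2.65], [-2.68, 2.68]. Speed limits (rad/s): [2.57, 2.57, 3.01, 3.14, 3.14, 3.14].

INTERFACE

Orientations are given as a unit quaternion [w, x, y, z].
In Python, from bench import manip gives the robot as it stands.
- The arm moves only by the shell command python3 -m creep 'ROWS' [FORCE]. ROWS is JSON, a list of rows, each a list of 7 numbers: the closure, from -1 (fully open) to 1 (shut), then the shift along the tool's x, y, z in cm, then the turn, a rotation vector about the tool's x, y, z in rad. A call has 1 to 5 rows; each row shifts and turns the commanded pose from where the row before left it, along the tool's axes as they then stand; what a row does not reach is not made up. A row lasts 1/10 s, in which the tool goes at most 50 mm and 8.59 degrees, less where a joint would pass 70% of its speed; a pose out of reach is approached as far as the arm can. A call with a gripper value outside its range is refused whole. The fingers move at their own pace and stop on an object; FORCE is the grip in N (left out, the last holds). Time passes only in rows, so rows that do not move let the fingers close. It gives the time, the measured TCP pose, the force, the opening and the grip force at its end, in the units of the state.
- manip.read_state(): the state, without advancing time (a new reading comes with each control period).
- manip.snapshot(name): name is "scene" or "top" or "wrist"; returns a dict with "img" (480x640x3 uint8, red, green, blue), "vfov" (degrees; the focal length in pixels is half the picture's height over the tangent of half this angle, whatever the lens; pixels are square), "cx", "cy" (the principal point, pixels), "rvec" (rotation vector, rad) and "tvec" (3), from world to camera coordinates, as OpenCV has them; the wrist camera has in their place "mount" (4x4, takes a point from camera to tool coordinates, whose origin is the TCP and whose axes are the flange's). Camera axes: x right, y down, z forward; pixel columns grow to the right and rows downward; lengths in m; the calibration is good to about 2 mm. The wrist camera is an equidistant fisheye: a pixel r from the principal point sees the ray r / f radians off the axis. A picture is of the moment at which its call begins: read the wrist's pose just before it. There is no depth.
- manip.sign_off(): hands the job in; it is judged then, once.
Trained networks look in the newest picture that a camera, given by its name, has taken for a name from the list of things; names that differ only in an ending like _2 or _b are one class to them, and where a whole thing is asked for, a point or a joint stands for the part that bears it (a point fixed in the world has none). Each returns a list of dicts, best first, with "p" (0 to 1); they miss things now and then, are a little off and sometimes report something else, mostly with a low value. They report only what shows in the picture. A call takes as long as a camera call. They do not tell look-alikes from the thing itself.
- manip.cut_out(camera, label): "region" (480x640 bool, what is visible of it) and "pixel" ([column, row] in pixels, amid what is visible of it).
The state is a dict: "clock": time; "qpos": joint angles; "dq": joint speeds; "tau": joint torques, N m; "ee_pos": TCP position; "tcp_rot": TCP orientation; "contact_force": force on the tool from outside, world axes, zero at the start; "wrist_torque": the same for the moment, N m; "grip_width": finger opening in m; "grip_force": force on a finger pad.
Only numpy, scipy, OpenCV 4.12 (cv2) and the standard library are available. Lean on these libraries where they do the work, as an engineer would, in place of code of your own. Each camera call takes 0.05 s, during which the arm holds its last target. There are 200 camera calls.

TASK

Swing both flaps of the carton well back outwards and leave them open, then empty the carton: lay exactly three tins flat in the metal counting tray, one in each compartment, and put every remaining tin in the blue crate. Leave the jars, scissors, bowl and other things on the table alone.

Things in the scene. Friction and masses are not known exactly. Their poses are not given: they have to be found in the camera images.
- carton: Cardboard carton fixed to the table, outer 212 (its x) x 282 (y) x 66 tall, walls and floor 4 thick. Origin: centre of its underside. Two long flaps are hinged on its -x and +x rims; its short flaps hang folded down outside. 4 to 6 tins lie flat on the inner floor in a 2 (x, about 100 apart) x 3 (y, about 80 apart) grid with empty places, long side about along its x
- flap_near (a joint): angle of the flap on the carton's -x rim (robot side), rad: 0 = shut, flat over the carton; 1.57 = upright; 2.8 = stop, folded back outwards. A stiff crease (0.035 N m) keeps it where it is left. It starts ajar, at 0.45 to 0.9
- flap_far (a joint): the same for the flap on the carton's +x rim (away from the robot); it swings up and away from the robot
- flap_near_edge (a point): middle of the free edge of the near flap; the flap is a board 270 wide along the carton's y, 86 long from hinge to free edge, 4 thick. With both flaps down flat a gap of 40 would remain between the free edges
- flap_far_edge (a point): middle of the free edge of the far flap, a board of the same size
- flap_near_hinge (a point): middle of the near flap's hinge line, on the carton's -x rim, 66 above the table
- flap_far_hinge (a point): middle of the far flap's hinge line, on the +x rim, 66 above the table
- tray: Loose aluminium tray, 214 (its x) x 112 (y) x 13 tall, 0.6 kg, walls and floor 4 thick. Two dividers 4 thick, as high as the walls, make three equal compartments along its x, centred at x = -70, 0, +70, each 66 (x) x 104 (y) inside: a tin lies in it with its long side along the tray's y. Origin: centre of its underside. Its x lies within 0.2 rad of world x
- crate: Loose shallow blue plastic crate, 278 (its x) x 130 (its y) x 32 tall, walls and floor 4 thick, about 0.6 kg. Origin: centre of its underside. Tray and crate stand one at each side of the carton, which side varies; their x within 0.2 rad of world x
- tin1: Red tin with gold rims and a yellow label, sealed, 84 (its x) x 50 (its y) x 28 tall, 0.09 to 0.18 kg. Origin: the centre of its volume; z up through its lid. It may be absent
- tin2: Red tin with gold rims and a yellow label, sealed, 84 (its x) x 50 (its y) x 28 tall, 0.09 to 0.18 kg. Origin: the centre of its volume; z up through its lid. It may be absent
- tin3: Red tin with gold rims and a yellow label, sealed, 84 (its x) x 50 (its y) x 28 tall, 0.09 to 0.18 kg. Origin: the centre of its volume; z up through its lid. It may be absent
- tin4: Red tin with gold rims and a yellow label, sealed, 84 (its x) x 50 (its y) x 28 tall, 0.09 to 0.18 kg. Origin: the centre of its volume; z up through its lid. It may be absent
- tin5: Red tin with gold rims and a yellow label, sealed, 84 (its x) x 50 (its y) x 28 tall, 0.09 to 0.18 kg. Origin: the centre of its volume; z up through its lid. It may be absent
- tin6: Red tin with gold rims and a yellow label, sealed, 84 (its x) x 50 (its y) x 28 tall, 0.09 to 0.18 kg. Origin: the centre of its volume; z up through its lid. It may be absent
- jar_a: Bystander, not to be disturbed: glass jar with gold lid and paper label, 52 dia x 92 tall
- jar_b: Bystander, not to be disturbed: amber glass jar with gold lid, 52 dia x 92 tall
- scissors: Bystander, not to be disturbed: scissors with red handles, about 170 long, lying flat
- open_tin: Bystander, not to be disturbed: empty open white tin with gold inside, 105 x 62 x 24
- spatula: Bystander, not to be disturbed: spatula about 200 long, lying
- bowl: Bystander, not to be disturbed: white bowl, 110 dia x 45 tall
- tray_cell1 (a point): centre of the tray compartment at its x = -70, 18 above the tray's underside: where the centre of a tin lying there belongs
- tray_cell2 (a point): centre of the tray compartment at its x = 0, 18 above the tray's underside: where the centre of a tin lying there belongs
- tray_cell3 (a point): centre of the tray compartment at its x = 70, 18 above the tray's underside: where the centre of a tin lying there belongs
Things that resemble listed ones, but are neither listed nor needed, are in the scene too. Leave any green or pink look-alike of the tin6 alone.

How it is judged:
On the way:
1. both carton flaps swung back outwards past 2.1 rad (120 degrees) (value of joint each of flap_near, flap_far above 2.1 rad), for 0.2 s.
At the end, for the whole second after the job is handed in: Flaps still open past 2.1 rad; in each tray compartment one tin flat on its floor (either way up, tilted under 0.09 rad in the tray, its centre within 20 mm of the compartment's point); every other tin inside the blue crate, centre below 62 mm over its underside; tins at rest (all of step 1 and ((distance between tin1 and tray_cell1 below 0.02 m and angle between the z axis of tin1 and the z axis of tray, either way round below 0.09 rad) or (distance between tin2 and tray_cell1 below 0.02 m and angle between the z axis of tin2 and the z axis of tray, either way round below 0.09 rad) or (distance between tin3 and tray_cell1 below 0.02 m and angle between the z axis of tin3 and the z axis of tray, either way round below 0.09 rad) or (distance between tin4 and tray_cell1 below 0.02 m and angle between the z axis of tin4 and the z axis of tray, either way round below 0.09 rad) or (distance between tin5 and tray_cell1 below 0.02 m and angle between the z axis of tin5 and the z axis of tray, either way round below 0.09 rad) or (distance between tin6 and tray_cell1 below 0.02 m and angle between the z axis of tin6 and the z axis of tray, either way round below 0.09 rad)) and ((distance between tin1 and tray_cell2 below 0.02 m and angle between the z axis of tin1 and the z axis of tray, either way round below 0.09 rad) or (distance between tin2 and tray_cell2 below 0.02 m and angle between the z axis of tin2 and the z axis of tray, either way round below 0.09 rad) or (distance between tin3 and tray_cell2 below 0.02 m and angle between the z axis of tin3 and the z axis of tray, either way round below 0.09 rad) or (distance between tin4 and tray_cell2 below 0.02 m and angle between the z axis of tin4 and the z axis of tray, either way round below 0.09 rad) or (distance between tin5 and tray_cell2 below 0.02 m and angle between the z axis of tin5 and the z axis of tray, either way round below 0.09 rad) or (distance between tin6 and tray_cell2 below 0.02 m and angle between the z axis of tin6 and the z axis of tray, either way round below 0.09 rad)) and ((distance between tin1 and tray_cell3 below 0.02 m and angle between the z axis of tin1 and the z axis of tray, either way round below 0.09 rad) or (distance between tin2 and tray_cell3 below 0.02 m and angle between the z axis of tin2 and the z axis of tray, either way round below 0.09 rad) or (distance between tin3 and tray_cell3 below 0.02 m and angle between the z axis of tin3 and the z axis of tray, either way round below 0.09 rad) or (distance between tin4 and tray_cell3 below 0.02 m and angle between the z axis of tin4 and the z axis of tray, either way round below 0.09 rad) or (distance between tin5 and tray_cell3 below 0.02 m and angle between the z axis of tin5 and the z axis of tray, either way round below 0.09 rad) or (distance between tin6 and tray_cell3 below 0.02 m and angle between the z axis of tin6 and the z axis of tray, either way round below 0.09 rad)) and ((distance between tin1 and tray_cell1 below 0.02 m and angle between the z axis of tin1 and the z axis of tray, either way round below 0.09 rad) or (distance between tin1 and tray_cell2 below 0.02 m and angle between the z axis of tin1 and the z axis of tray, either way round below 0.09 rad) or (distance between tin1 and tray_cell3 below 0.02 m and angle between the z axis of tin1 and the z axis of tray, either way round below 0.09 rad) or (x of tin1 in the frame of crate between -0.135 and 0.135 m and y of tin1 in the frame of crate between -0.061 and 0.061 m and z of tin1 in the frame of crate between 0 and 0.062 m)) and ((distance between tin2 and tray_cell1 below 0.02 m and angle between the z axis of tin2 and the z axis of tray, either way round below 0.09 rad) or (distance between tin2 and tray_cell2 below 0.02 m and angle between the z axis of tin2 and the z axis of tray, either way round below 0.09 rad) or (distance between tin2 and tray_cell3 below 0.02 m and angle between the z axis of tin2 and the z axis of tray, either way round below 0.09 rad) or (x of tin2 in the frame of crate between -0.135 and 0.135 m and y of tin2 in the frame of crate between -0.061 and 0.061 m and z of tin2 in the frame of crate between 0 and 0.062 m)) and ((distance between tin3 and tray_cell1 below 0.02 m and angle between the z axis of tin3 and the z axis of tray, either way round below 0.09 rad) or (distance between tin3 and tray_cell2 below 0.02 m and angle between the z axis of tin3 and the z axis of tray, either way round below 0.09 rad) or (distance between tin3 and tray_cell3 below 0.02 m and angle between the z axis of tin3 and the z axis of tray, either way round below 0.09 rad) or (x of tin3 in the frame of crate between -0.135 and 0.135 m and y of tin3 in the frame of crate between -0.061 and 0.061 m and z of tin3 in the frame of crate between 0 and 0.062 m)) and ((distance between tin4 and tray_cell1 below 0.02 m and angle between the z axis of tin4 and the z axis of tray, either way round below 0.09 rad) or (distance between tin4 and tray_cell2 below 0.02 m and angle between the z axis of tin4 and the z axis of tray, either way round below 0.09 rad) or (distance between tin4 and tray_cell3 below 0.02 m and angle between the z axis of tin4 and the z axis of tray, either way round below 0.09 rad) or (x of tin4 in the frame of crate between -0.135 and 0.135 m and y of tin4 in the frame of crate between -0.061 and 0.061 m and z of tin4 in the frame of crate between 0 and 0.062 m)) and ((distance between tin5 and tray_cell1 below 0.02 m and angle between the z axis of tin5 and the z axis of tray, either way round below 0.09 rad) or (distance between tin5 and tray_cell2 below 0.02 m and angle between the z axis of tin5 and the z axis of tray, either way round below 0.09 rad) or (distance between tin5 and tray_cell3 below 0.02 m and angle between the z axis of tin5 and the z axis of tray, either way round below 0.09 rad) or (x of tin5 in the frame of crate between -0.135 and 0.135 m and y of tin5 in the frame of crate between -0.061 and 0.061 m and z of tin5 in the frame of crate between 0 and 0.062 m)) and ((distance between tin6 and tray_cell1 below 0.02 m and angle between the z axis of tin6 and the z axis of tray, either way round below 0.09 rad) or (distance between tin6 and tray_cell2 below 0.02 m and angle between the z axis of tin6 and the z axis of tray, either way round below 0.09 rad) or (distance between tin6 and tray_cell3 below 0.02 m and angle between the z axis of tin6 and the z axis of tray, either way round below 0.09 rad) or (x of tin6 in the frame of crate between -0.135 and 0.135 m and y of tin6 in the frame of crate between -0.061 and 0.061 m and z of tin6 in the frame of crate between 0 and 0.062 m)) and linear speed of each of tin1, tin2, tin3, tin4, tin5, tin6 below 0.03 m/s); the robot touches nothing.
It fails at once if a bystander moved more than 30 mm (distance of any of jar_a, jar_b, scissors, open_tin, spatula, bowl from where it was at the start of the episode above 0.03 m).
Of tin1, tin2, tin3, tin4, tin5, tin6 only 4 to 6 are there at a start; the rules pass over those that are not, and their reading is None.
At some moment in a run one of tray, crate may be knocked a few centimetres aside while the robot is not near it.
Once in a run the grip may slacken for a moment while it holds something.
It also fails if it takes over 210 s, if anything falls off the work surface, if the arm or the gripper's body presses on something with over 40 N, if the wrist force passes 120 N, or if a joint passes its speed limit or range.

## Working session

There is one attempt and no reset: what is moved stays moved. The work goes in short steps, Python scripts to look and compute and a shell command to move; the robot and the scene stay as the last step left them, time stands still between calls to the robot, and variables do not carry over. Pictures are saved under pics/ and viewed, at most 14 in all, crops included, and the job is handed in when it is done.

```bash
mkdir -p pics; ls; cat > h.py <<'E'
import numpy as np, cv2
from bench import manip
from scipy.spatial.transform import Rotation as R
def snap(c,name=None):
    s=manip.snapshot(c)
    if name: cv2.imwrite(f'pics/{name}.png',cv2.cvtColor(s['img'],cv2.COLOR_RGB2BGR))
    return s
def ray(s,px):
    f=240/np.tan(np.radians(s['vfov'])/2)
    d=np.array([(px[0]-s['cx'])/f,(px[1]-s['cy'])/f,1.])
    Rm=cv2.Rodrigues(np.array(s['rvec'],float))[0]; o=-Rm.T@np.array(s['tvec']).ravel()
    return o,Rm.T@d
def at_z(s,px,z):
    o,d=ray(s,px); return o+d*(z-o[2])/d[2]
def proj(s,P):
    f=240/np.tan(np.radians(s['vfov'])/2)
    c=cv2.Rodrigues(np.array(s['rvec'],float))[0]@np.array(P,float)+np.array(s['tvec']).ravel()
    return f*c[0]/c[2]+s['cx'],f*c[1]/c[2]+s['cy']
def rect(s,reg,z):
    c=max(cv2.findContours(reg.astype(np.uint8),0,2)[0],key=cv2.contourArea)[:,0]
    P=np.array([at_z(s,p,z)[:2] for p in c],np.float32)*1000
    return cv2.minAreaRect(P)
E
python3 - <<'E'
from h import *
s=snap('top','top0'); 
print(manip.grip_point_offset, manip.read_state())
for l,z in [('carton',.066),('tray',.013),('crate',.032),('tin1',.032),('flap_near_edge',.1),('flap_far_edge',.1),('bowl',.04),('jar_a',.09),('jar_b',.09),('scissors',0),('open_tin',.02),('spatula',0)]:
    for d in manip.cut_out('top',l):
        if d['p']>.3: print(l,round(d['p'],2),np.round(d['pixel']),rect(s,d['region'],z))
snap('scene','scene0')
E
```

```text
pics
0.051 {'clock': 0.05, 'qpos': array([-1.44904814e+00,  2.21195374e-01,  1.52760244e+00, -2.76605285e-06,
        1.39467977e+00, -1.26110215e-01]), 'dq': array([-0.00075799, -0.00335012, -0.00182971, -0.0004903 , -0.00163704,
        0.00142959]), 'tau': array([ 1.14552535e-03, -4.96314526e+01, -3.88840735e+01,  7.02465442e-02,
        5.21562004e-02, -6.56604652e-05]), 'ee_pos': array([ 0.15326117, -0.60542511,  0.29116076]), 'tcp_rot': array([-9.42468795e-04,  9.92330129e-01,  1.23612402e-01,  6.94135226e-07]), 'contact_force': array([0.17791297, 0.09890732, 0.42030261]), 'wrist_torque': array([ 0.00826128,  0.02108403, -0.02058104]), 'grip_force': 0.0, 'grip_width': 0.08735281058368854}
carton 0.62 [350. 220.] ((596.25341796875, 40.44325256347656), (219.10775756835938, 289.12506103515625), 2.094820022583008)
carton 0.31 [158. 233.] ((564.8849487304688, 554.0994262695312), (103.68092346191406, 100.79066467285156), 0.1319977045059204)
tray 0.68 [506. 244.] ((521.3803100585938, -375.37786865234375), (213.9124755859375, 117.14933776855469), 6.719860553741455)
tray 0.44 [380. 204.
[... 2504 characters left out ...]
62.63604736328125), (71.53295135498047, 86.83831024169922), 85.8301773071289)
open_tin 0.96 [481. 334.] ((284.59222412109375, -296.44866943359375), (69.69168090820312, 105.01220703125), 64.55366516113281)
open_tin 0.72 [378. 204.] ((640.378173828125, -33.76648712158203), (51.83057403564453, 60.51251983642578), 88.8086166381836)
open_tin 0.43 [355. 227.] ((574.672119140625, 39.9988899230957), (49.00170135498047, 24.607425689697266), 88.8217544555664)
open_tin 0.39 [384. 225.] ((578.4956665039062, -40.33014678955078), (46.279232025146484, 24.601526260375977), 88.81883239746094)
spatula 0.59 [322. 231.] ((575.375, 116.66004180908203), (49.774925231933594, 30.525936126708984), 88.83787536621094)
```

View pics/top0.png

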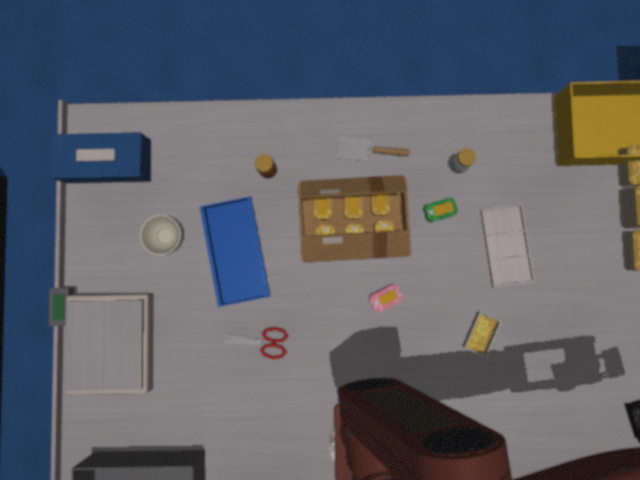

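View pics/scene0.png

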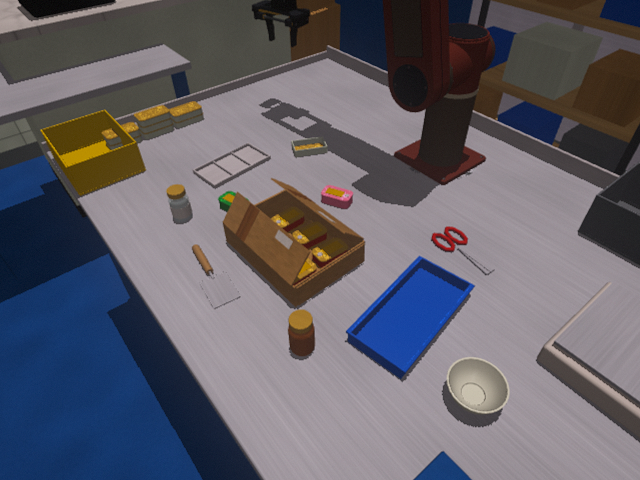

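The top view shows six tins in the carton (322–384, 205–230). The tray is at (506,244) and the crate at (236,254). The look-alikes to avoid are green (440,210), pink (387,297) and the open tin (481,333). Next I'll get the flap geometry and the first move.

```bash
cat >> h.py <<'E'
def go(x,y,z,yaw,st=None,verbose=True):
    """remaining shift (tool axes, cm) and turn about tool z; yaw(deg)=dir of tool x"""
    st=st or manip.read_state(); q=st['tcp_rot']; Rm=R.from_quat([q[1],q[2],q[3],q[0]])
    T=R.from_euler('z',yaw,degrees=True)*R.from_euler('x',180,degrees=True)
    d=np.array([x,y,z])-st['ee_pos']
    print('before-turn',np.round(Rm.inv().apply(d)*100,2),'after-turn',np.round(T.inv().apply(d)*100,2),'turn',np.round((Rm.inv()*T).as_rotvec(),3))
def wpt(s,st,px,z):
    """wrist fisheye pixel -> world at height z"""
    f=240/np.tan(np.radians(s['vfov'])/2)
    v=np.array([px[0]-s['cx'],px[1]-s['cy']]);r=np.linalg.norm(v);t=r/f
    d=np.array([*(v/max(r,1e-9)*np.sin(t)),np.cos(t)])
    M=np.array(s['mount']); q=st['tcp_rot'];Rm=R.from_quat([q[1],q[2],q[3],q[0]])
    o=Rm.apply(M[:3,3])+st['ee_pos']; d=Rm.apply(M[:3,:3]@d)
    return o+d*(z-o[2])/d[2]
def wrect(s,st,reg,z):
    c=max(cv2.findContours(reg.astype(np.uint8),0,2)[0],key=cv2.contourArea)[:,0]
    return cv2.minAreaRect(np.array([wpt(s,st,p,z)[:2]*1000 for p in c],np.float32))
def yawnow():
    q=manip.read_state()['tcp_rot'];v=R.from_quat([q[1],q[2],q[3],q[0]]).apply([1,0,0]);return np.degrees(np.arctan2(v[1],v[0]))
E
python3 - <<'E'
from h import *
s=snap('top')
for l in ['flap_near_edge','flap_far_edge']:
    d=manip.cut_out('top',l)[0]; m=d['region']
    c0=int(d['pixel'][0]); rows=np.where(m[:,c0-25:c0+25].any(1))[0]
    r=[np.median([np.where(m[:,c])[0].min() for c in range(c0-25,c0+25) if m[:,c].any()]),np.median([np.where(m[:,c])[0].max() for c in range(c0-25,c0+25) if m[:,c].any()])]
    print(l,d['p'],r)
    hx=.490 if 'near' in l else .702; sg=1 if 'near' in l else -1
    best=[]
    e=r[0] if sg>0 else r[1]
    for th in np.arange(.2,1.2,.05):
        P=[hx+sg*.086*np.cos(th),.041,.066+.086*np.sin(th)]
        print(round(th,2),round(proj(s,P)[1]-e,1),end=' | ')
    print('hinge rows',proj(s,[hx,.041,.066]))
print(yawnow()); go(.596,.041,.25,2); go(.596,.041,.16,2)
E
```

```text
flap_near_edge 0.67 [np.float64(208.0), np.float64(283.0)]
0.2 18.4 | 0.25 18.6 | 0.3 18.9 | 0.35 19.2 | 0.4 19.7 | 0.45 20.2 | 0.5 20.9 | 0.55 21.6 | 0.6 22.4 | 0.65 23.2 | 0.7 24.2 | 0.75 25.2 | 0.8 26.3 | 0.85 27.4 | 0.9 28.7 | 0.95 30.0 | 1.0 31.3 | 1.05 32.7 | 1.1 34.2 | 1.15 35.7 | hinge rows (np.float64(353.9613885537011), np.float64(259.02934075875925))
flap_far_edge 0.81 [np.float64(178.0), np.float64(193.0)]
0.2 16.8 | 0.25 16.2 | 0.3 15.5 | 0.35 14.8 | 0.4 14.0 | 0.45 13.1 | 0.5 12.1 | 0.55 11.0 | 0.6 9.9 | 0.65 8.7 | 0.7 7.5 | 0.75 6.2 | 0.8 4.8 | 0.85 3.4 | 0.9 1.9 | 0.95 0.4 | 1.0 -1.2 | 1.05 -2.8 | 1.1 -4.4 | 1.15 -6.1 | hinge rows (np.float64(352.137417078233), np.float64(179.01099671921463))
14.197450652096272
before-turn [ 58.79 -51.86   4.22] after-turn [ 46.5  -63.11   4.23] turn [0.    0.    0.213]
before-turn [ 58.79 -51.86  13.22] after-turn [ 46.5  -63.11  13.23] turn [0.    0.    0.213]
```

```bash
python3 -m creep '[[1,0,0,0,0,0,0.107],[1,0,0,0,0,0,0.106],[1,2.7,-3.7,0,0,0,0],[1,2.7,-3.7,0,0,0,0],[1,2.7,-3.7,0,0,0,0]]' 20
python3 -m creep '[[1,2.7,-3.7,0,0,0,0],[1,2.7,-3.7,0,0,0,0],[1,2.7,-3.7,0,0,0,0],[1,2.7,-3.7,0,0,0,0],[1,2.7,-3.7,0,0,0,0]]'
python3 -m creep '[[1,2.7,-3.7,0,0,0,0],[1,2.7,-3.7,0,0,0,0],[1,2.7,-3.7,0,0,0,0],[1,2.7,-3.7,0,0,0,0],[1,2.7,-3.7,0,0,0,0]]'
python3 -m creep '[[1,2.7,-3.7,0,0,0,0],[1,2.7,-3.7,0,0,0,0],[1,2.7,-3.7,0,0,0,0],[1,0,0,0,0,0,0]]'
python3 - <<'E'
from h import *
print(yawnow()); go(.596,.041,.16,2)
snap('wrist','w0')
E
```

```text
clock: 1.35
ee_pos: [0.2308, -0.491, 0.292]
tcp_rot: [-0.0, 1.0, 0.017, 0.0]
contact_force: [1.2, -0.5, -0.2]
grip_width: 0.055
grip_force: 0.0
clock: 1.85
ee_pos: [0.3596, -0.301, 0.2926]
tcp_rot: [0.0, 1.0, 0.017, 0.0]
contact_force: [0.9, -0.9, 0.0]
grip_width: 0.0148
grip_force: 0.0
clock: 2.35
ee_pos: [0.4882, -0.1112, 0.2926]
tcp_rot: [0.0, 1.0, 0.017, 0.0]
contact_force: [0.1, -0.9, -0.0]
grip_width: 0.0006
grip_force: 0.0
clock: 2.75
ee_pos: [0.5663, 0.0052, 0.2921]
tcp_rot: [-0.001, 1.0, 0.02, 0.001]
contact_force: [0.3, -0.0, -1.0]
grip_width: 0.0003
grip_force: 0.0
2.2786909935348194
before-turn [ 3.1  -3.44 13.22] after-turn [ 3.09 -3.47 13.21] turn [-0.002 -0.001  0.005]
```

View pics/w0.png

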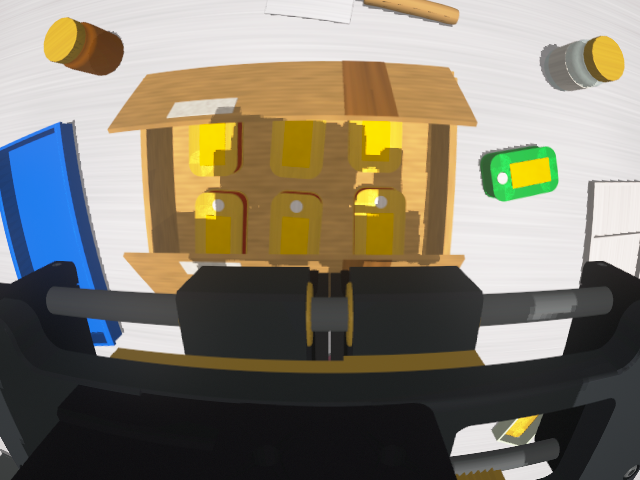

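Six tins and both flaps ajar are confirmed. I'll lower the closed fingers into the gap and push the far flap over, then the near one.

```bash
python3 -m creep '[[1,3.1,-3.4,0,0,0,0],[1,0,0,4.4,0,0,0],[1,0,0,4.4,0,0,0],[1,0,0,4.4,0,0,0],[1,0,0,0,0,0,0]]'
python3 -m creep '[[1,2.5,0,0,0,0,0],[1,2.5,0,0,0,0,0],[1,2.5,0,0,0,0,0],[1,2,0,0,0,0,0],[1,2,0,0,0,0,0]]'
python3 -m creep '[[1,2,0,0,0,0,0],[1,1,0,0,0,0,0],[1,0,0,0,0,0,0]]'
python3 - <<'E'
from h import *
snap('scene','scene1'); go(.455,.041,.16,2)
E
```

```text
clock: 3.3
ee_pos: [0.589, 0.035, 0.1532]
tcp_rot: [-0.0, 1.0, 0.017, -0.007]
contact_force: [-1.2, 0.2, -1.5]
grip_width: 0.0005
grip_force: 0.0
clock: 3.8
ee_pos: [0.7101, 0.0387, 0.1632]
tcp_rot: [0.0, 1.0, 0.017, 0.0]
contact_force: [-3.2, 0.5, -0.5]
grip_width: 0.0003
grip_force: 1.2
clock: 4.1
ee_pos: [0.7411, 0.0397, 0.1635]
tcp_rot: [0.0, 1.0, 0.017, 0.002]
contact_force: [-0.0, 0.3, 0.3]
grip_width: 0.0005
grip_force: 0.0
before-turn [-28.5   -1.08   0.21] after-turn [-28.49  -1.11   0.29] turn [ 0.    -0.003 -0.001]
```

View pics/scene1.png

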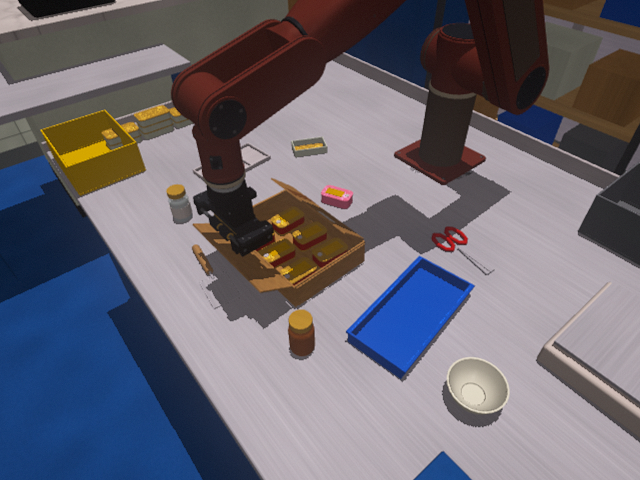

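The far flap is folded back, at (240,260). Now the near one.

```bash
python3 -m creep '[[1,-4.5,0,0,0,0,0],[1,-4.5,0,0,0,0,0],[1,-4.5,0,0,0,0,0],[1,-2.5,0,0,0,0,0],[1,-2.5,0,0,0,0,0]]'
python3 -m creep '[[1,-2.5,0,0,0,0,0],[1,-2.5,0,0,0,0,0],[1,-2,0,0,0,0,0],[1,-2,0,0,0,0,0],[1,-1,0,0,0,0,0]]'
python3 -m creep '[[1,0,0,0.5,0,0,0],[1,0,0,0,0,0,0],[1,0,0,-5,0,0,0],[1,0,0,-5,0,0,0],[1,0,0,-3,0,0,0]]'
python3 -m creep '[[-0.5,2.5,0,-4,0,0,0],[-0.5,4,0,-2,0,0,0],[-0.5,0,0,0,0,0,0],[-0.5,0,0,0,0,0,0]]'
python3 - <<'E'
from h import *
st=manip.read_state(); s=snap('wrist','w1')
print(st['ee_pos'],yawnow(),st['grip_width'])
for l,z in [('carton',.066),('tin1',.032),('tray',.013),('crate',.032)]:
    for d in manip.cut_out('wrist',l):
        if d['p']>.3: print(l,round(d['p'],2),np.round(d['pixel']),wrect(s,st,d['region'],z))
E
```

```text
clock: 4.65
ee_pos: [0.5531, 0.034, 0.1621]
tcp_rot: [0.0, 1.0, 0.017, 0.002]
contact_force: [2.3, -0.2, 2.6]
grip_width: 0.0005
grip_force: 1.3
clock: 5.15
ee_pos: [0.4529, 0.0307, 0.1613]
tcp_rot: [0.0, 1.0, 0.017, 0.001]
contact_force: [0.2, 0.0, -0.4]
grip_width: 0.0007
grip_force: 0.2
clock: 5.65
ee_pos: [0.4561, 0.0308, 0.2892]
tcp_rot: [0.0, 1.0, 0.017, 0.002]
contact_force: [1.0, -0.1, -0.0]
grip_width: 0.0004
grip_force: 0.0
clock: 6.05
ee_pos: [0.5201, 0.0332, 0.3447]
tcp_rot: [-0.0, 1.0, 0.017, -0.001]
contact_force: [-1.3, 0.1, -0.4]
grip_width: 0.0248
grip_force: 0.0
[0.520098   0.03315935 0.344703  ] 1.9962020553165543 0.024833107139850156
carton 0.68 [254. 182.] ((547.2466430664062, 109.49699401855469), (49.83838653564453, 77.05732727050781), 89.83336639404297)
tin1 0.94 [394.  90.] ((651.8928833007812, -32.56538009643555), (86.45428466796875, 54.96269989013672), 0.23286151885986328)
tin1 0.92 [331.  97.] ((643.1272583007812, 39.63991928100586), (50.7611083984375, 85.54845428466797), 88.49583435058594)
tin1 0.86 [252.  95.] ((643.6817626953125, 121.56398010253906), (84
[... 210 characters left out ...]
75317382812, 40.27385711669922), (50.424659729003906, 83.81690979003906), 87.98728942871094)
tin1 0.61 [521. 134.] ((620.4475708007812, -190.520751953125), (50.727745056152344, 97.79840087890625), 14.20507526397705)
tin1 0.56 [399. 176.] ((552.417724609375, -41.63383102416992), (83.64606475830078, 52.88518524169922), 2.7673180103302)
tray 0.81 [610. 207.] ((525.3709716796875, -373.55596923828125), (206.3287811279297, 126.80271911621094), 6.717982769012451)
tray 0.4 [329.  98.] ((645.374755859375, 39.8688850402832), (53.44352340698242, 90.01757049560547), 87.77496337890625)
crate 0.97 [ 87. 189.] ((526.71826171875, 358.20330810546875), (267.640380859375, 157.7877655029297), 10.95980167388916)
```

View pics/w1.png

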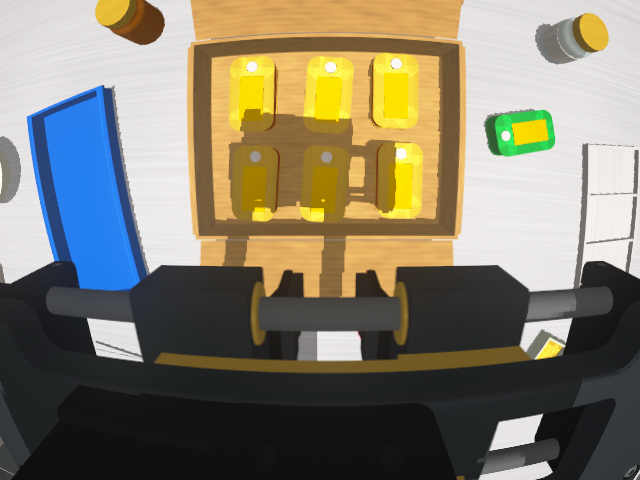

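Both flaps are now well back. The six tins are clear, for example far right at (396,92) and near right at (399,178); the green one at (521,134) stays put. First is the far right tin, at (652,-33).

```bash
python3 - <<'E'
from h import *
go(.652,-.033,.12,2)
E
```

```text
before-turn [13.16  7.09 22.41] after-turn [13.12  7.09 22.43] turn [-0.     0.002 -0.   ]
```

```bash
python3 -m creep '[[-0.5,4.4,2.3,0,0,0,0],[-0.5,4.4,2.4,0,0,0,0],[-0.5,4.4,2.4,0,0,0,0],[-0.5,0,0,4.5,0,0,0],[-0.5,0,0,4.5,0,0,0]]'
python3 -m creep '[[-0.5,0,0,4.5,0,0,0],[-0.5,0,0,4.5,0,0,0],[-0.5,0,0,4.4,0,0,0],[-0.5,0,0,0,0,0,0]]'
python3 - <<'E'
from h import *
go(.652,-.033,.087,2)
E
```

```text
clock: 6.8
ee_pos: [0.6553, -0.0343, 0.2554]
tcp_rot: [0.0, 1.0, 0.017, 0.002]
contact_force: [0.6, 0.6, -1.6]
grip_width: 0.0647
grip_force: 0.0
clock: 7.2
ee_pos: [0.6475, -0.0322, 0.1131]
tcp_rot: [-0.001, 1.0, 0.017, -0.007]
contact_force: [-1.5, 0.6, -0.8]
grip_width: 0.0655
grip_force: 0.0
before-turn [0.48 0.11 2.6 ] after-turn [0.44 0.1  2.61] turn [-0.003  0.015 -0.   ]
```

```bash
python3 -m creep '[[-0.5,0,0,1.6,0,0,0],[-0.5,0,0,1.6,0,0,0],[-0.5,0,0,0,0,0,0],[-0.5,0,0,0,0,0,0]]'
python3 -m creep '[[1,0,0,0,0,0,0],[1,0,0,0,0,0,0],[1,0,0,0,0,0,0],[1,0,0,0,0,0,0]]' 35
python3 -m creep '[[1,0,0,-2,0,0,0],[1,0,0,-4.5,0,0,0],[1,0,0,-4.5,0,0,0],[1,0,0,-3,0,0,0],[1,0,0,0,0,0,0]]'
python3 - <<'E'
from h import *
go(.454,-.382,.2,97);go(.454,-.382,.2,2)
E
```

```text
clock: 7.6
ee_pos: [0.654, -0.0331, 0.0903]
tcp_rot: [0.0, 1.0, 0.017, 0.001]
contact_force: [1.0, -0.3, -0.7]
grip_width: 0.065
grip_force: 0.0
clock: 8.0
ee_pos: [0.6541, -0.0333, 0.0903]
tcp_rot: [0.0, 1.0, 0.017, 0.001]
contact_force: [-0.2, -0.3, 3.7]
grip_width: 0.05
grip_force: 35.0
clock: 8.5
ee_pos: [0.6563, -0.0334, 0.2359]
tcp_rot: [0.001, 1.0, 0.017, 0.005]
contact_force: [-0.1, -0.5, -0.2]
grip_width: 0.0496
grip_force: 35.0
before-turn [-21.47  34.13   3.44] after-turn [-32.13 -24.33   3.59] turn [ 0.01  -0.006 -1.658]
before-turn [-21.47  34.13   3.44] after-turn [-21.44  34.13   3.59] turn [ 0.002 -0.01  -0.   ]
```

```bash
python3 -m creep '[[1,-2.7,3.6,-0.7,0,0,0],[1,-2.7,3.6,-0.7,0,0,0],[1,-2.7,3.6,-0.7,0,0,0],[1,-2.7,3.6,-0.7,0,0,0],[1,-2.7,3.6,-0.7,0,0,0]]'
python3 -m creep '[[1,-2.7,3.6,-0.7,0,0,0],[1,-2.7,3.6,-0.7,0,0,0],[1,-2.7,3.6,-0.7,0,0,0],[1,-2.7,3.6,-0.7,0,0,0],[1,0,0,0,0,0,0]]'
python3 -m creep '[[1,0,0,0,0,0,0]]'
cat > tray.py <<'E'
from h import *
import sys
l=sys.argv[1]; z={'tray':.013,'crate':.032}[l]
st=manip.read_state(); s=snap('wrist',sys.argv[2] if len(sys.argv)>2 else None)
print(st['ee_pos'],yawnow(),st['grip_width'])
for d in manip.cut_out('wrist',l)[:2]: print(l,d['p'],d['pixel'],wrect(s,st,d['region'],z))
s=snap('top')
for d in manip.cut_out('top',l)[:1]: print('top',d['p'],d['pixel'],rect(s,d['region'],z))
E
python3 tray.py tray w2
```

```text
clock: 9.0
ee_pos: [0.5229, -0.2183, 0.2627]
tcp_rot: [-0.001, 1.0, 0.018, -0.001]
contact_force: [0.6, -0.6, -0.8]
grip_width: 0.0498
grip_force: 35.0
clock: 9.5
ee_pos: [0.4187, -0.3693, 0.2918]
tcp_rot: [0.001, 1.0, 0.015, -0.001]
contact_force: [0.4, -0.1, -1.6]
grip_width: 0.0499
grip_force: 35.0
clock: 9.6
ee_pos: [0.4208, -0.3657, 0.2909]
tcp_rot: [-0.001, 1.0, 0.016, -0.001]
contact_force: [-0.0, 0.2, -1.4]
grip_width: 0.0497
grip_force: 35.0
[ 0.42083147 -0.36573674  0.29086745] 1.936869505294622 0.0496593797059228
tray 0.83 [346.6, 107.0] ((522.13330078125, -378.64849853515625), (213.99818420410156, 112.425048828125), 6.569641590118408)
top 0.66 [505.0, 238.3] ((521.2383422851562, -376.3560485839844), (214.01797485351562, 116.20515441894531), 6.260934352874756)
```

View pics/w2.png

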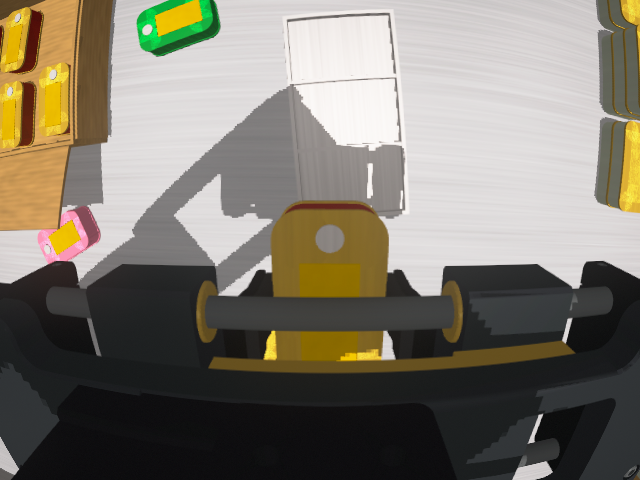

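Tray at (345,105) fits exactly. The tin goes into the far compartment, shifted slightly outward.

```bash
python3 - <<'E'
from h import *
go(.5966,-.370,.13,96.6)
E
```

```text
before-turn [17.4   1.26 16.11] after-turn [-2.6  17.23 16.13] turn [-2.000e-03 -1.000e-03 -1.649e+00]
```

```bash
python3 -m creep '[[1,4.35,0.3,0,0,0,-0.149],[1,0,0,0,0,0,-0.149],[1,0,0,0,0,0,-0.149],[1,0,0,0,0,0,-0.149],[1,0,0,0,0,0,-0.149]]'
python3 -m creep '[[1,0,0,0,0,0,-0.149],[1,0,0,0,0,0,-0.149],[1,0,0,0,0,0,-0.149],[1,0,0,0,0,0,-0.149],[1,0,0,0,0,0,-0.149]]'
python3 -m creep '[[1,0,0,0,0,0,-0.149],[1,0,0,0,0,0,0],[1,0,0,0,0,0,0]]'
python3 - <<'E'
from h import *
go(.5966,-.370,.13,96.6)
E
```

```text
clock: 10.3
ee_pos: [0.4664, -0.3653, 0.2916]
tcp_rot: [-0.0, 0.923, 0.384, -0.0]
contact_force: [0.5, 0.3, -1.7]
grip_width: 0.0497
grip_force: 35.0
clock: 10.8
ee_pos: [0.4663, -0.3654, 0.2917]
tcp_rot: [-0.0, 0.72, 0.694, 0.0]
contact_force: [-0.3, -0.2, -1.8]
grip_width: 0.05
grip_force: 35.0
clock: 11.1
ee_pos: [0.466, -0.3659, 0.2919]
tcp_rot: [-0.0, 0.671, 0.742, 0.0]
contact_force: [-0.9, 0.6, 0.1]
grip_width: 0.0498
grip_force: 35.0
before-turn [-1.73 12.96 16.19] after-turn [-1.91 12.93 16.19] turn [-0.    -0.    -0.015]
```

```bash
python3 -m creep '[[1,-0.7,4.3,0,0,0,-0.015],[1,-0.6,4.3,0,0,0,0],[1,-0.6,4.3,0,0,0,0],[1,0,0,4.5,0,0,0],[1,0,0,4.5,0,0,0]]'
python3 -m creep '[[1,0,0,4.5,0,0,0],[1,0,0,2.6,0,0,0],[1,0,0,0,0,0,0],[1,0,0,0,0,0,0],[1,0,0,0,0,0,0]]'
python3 - <<'E'
from h import *
go(.5966,-.370,.0915,96.6)
E
```

```text
clock: 11.6
ee_pos: [0.5986, -0.3711, 0.2031]
tcp_rot: [0.003, 0.665, 0.747, 0.0]
contact_force: [0.8, -0.6, -1.8]
grip_width: 0.0498
grip_force: 35.0
clock: 12.1
ee_pos: [0.5973, -0.3721, 0.1343]
tcp_rot: [0.002, 0.665, 0.747, 0.0]
contact_force: [-1.0, 0.2, -0.0]
grip_width: 0.0496
grip_force: 35.0
before-turn [ 0.23 -0.06  4.28] after-turn [ 0.21 -0.04  4.28] turn [0.003 0.003 0.002]
```

```bash
python3 -m creep '[[1,0.2,0,2.1,0,0,0],[1,0,0,1.5,0,0,0],[1,0,0,0.6,0,0,0],[1,0,0,0,0,0,0],[1,0,0,0,0,0,0]]'
python3 -m creep '[[-0.5,0,0,0,0,0,0],[-0.5,0,0,0,0,0,0],[-0.5,0,0,-1,0,0,0],[-0.5,0,0,-4.5,0,0,0],[-0.5,0,0,-4.5,0,0,0]]'
python3 -m creep '[[-0.5,-4,0,-2,0,0,0],[-0.5,-4,0,-2,0,0,0],[-0.5,0,0,0,0,0,0],[-0.5,0,0,0,0,0,0]]'
python3 - <<'E'
from h import *
st=manip.read_state(); s=snap('wrist','w3')
for l,z in (('tray',.013),('tin1',.032)):
  for d in manip.cut_out('wrist',l): print(l,d['p'],d['pixel'],wrect(s,st,d['region'],z))
E
```

```text
clock: 12.6
ee_pos: [0.596, -0.3695, 0.0902]
tcp_rot: [0.001, 0.664, 0.748, 0.0]
contact_force: [0.8, -1.2, -0.1]
grip_width: 0.0494
grip_force: 35.0
clock: 13.1
ee_pos: [0.5947, -0.3685, 0.1893]
tcp_rot: [-0.002, 0.664, 0.748, -0.0]
contact_force: [0.5, -0.2, -0.7]
grip_width: 0.0649
grip_force: 0.0
clock: 13.5
ee_pos: [0.6049, -0.4496, 0.2304]
tcp_rot: [0.001, 0.665, 0.747, 0.0]
contact_force: [0.0, 1.4, -0.4]
grip_width: 0.0653
grip_force: 0.0
tray 0.6 [224.0, 133.7] ((521.9475708007812, -378.7886047363281), (214.68748474121094, 112.72785186767578), 6.466683387756348)
tin1 0.57 [331.0, 131.4] ((595.1771850585938, -369.910400390625), (50.27757263183594, 84.53102111816406), 6.4508514404296875)
```

View pics/w3.png

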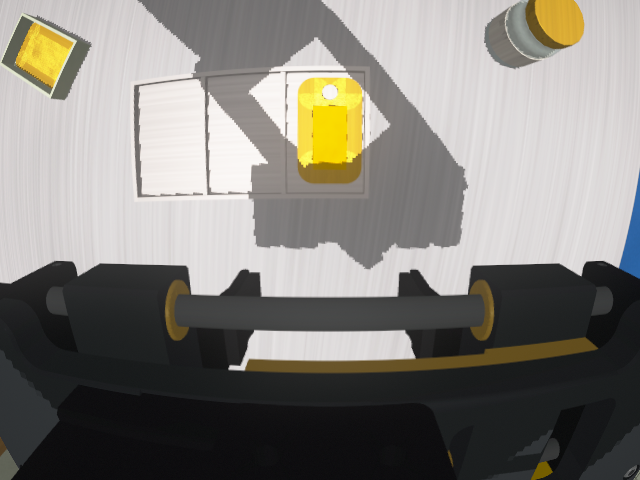

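The tin lies well in compartment 3, at (331,131). Next is the near right tin, at (552,-42).

```bash
python3 -m creep '[[-0.5,4.5,0.5,0,0,0,0],[-0.5,4.5,0.5,0,0,0,0],[-0.5,4.5,0.5,0,0,0,0],[-0.5,4.5,0.5,0,0,0,0],[-0.5,4.5,0.5,0,0,0,0]]'
python3 -m creep '[[-0.5,4.5,0,0,0,0,0],[-0.5,4.5,0,0,0,0,0],[-0.5,4.5,0,0,0,0,0],[-0.5,3.5,0,0,0,0,0],[-0.5,0,0,0,0,0,0.147]]'
python3 -m creep '[[-0.5,0,0,0,0,0,0.147],[-0.5,0,0,0,0,0,0.147],[-0.5,0,0,0,0,0,0.147],[-0.5,0,0,0,0,0,0.147],[-0.5,0,0,0,0,0,0.147]]'
python3 -m creep '[[-0.5,0,0,0,0,0,0.147],[-0.5,0,0,0,0,0,0.147],[-0.5,0,0,0,0,0,0.147],[-0.5,0,0,0,0,0,0.147],[-0.5,0,0,0,0,0,0.147]]'
python3 -m creep '[[-0.5,0,0,0,0,0,0],[-0.5,0,0,0,0,0,0]]'
python3 - <<'E'
from h import *
go(.552,-.0416,.090,2.5)
st=manip.read_state(); s=snap('wrist')
for d in manip.cut_out('wrist','tin1')[:6]: print(d['p'],wrect(s,st,d['region'],.032))
E
```

```text
clock: 14.15
ee_pos: [0.6023, -0.2189, 0.2282]
tcp_rot: [-0.001, 0.664, 0.748, -0.0]
contact_force: [0.2, 0.5, -0.1]
grip_width: 0.0654
grip_force: 0.0
clock: 14.65
ee_pos: [0.5814, -0.0476, 0.2282]
tcp_rot: [-0.002, 0.716, 0.698, -0.0]
contact_force: [-1.0, -0.5, 0.4]
grip_width: 0.0653
grip_force: 0.0
clock: 15.15
ee_pos: [0.5822, -0.052, 0.2283]
tcp_rot: [-0.001, 0.921, 0.39, -0.001]
contact_force: [-0.1, -0.8, -0.5]
grip_width: 0.0658
grip_force: 0.0
clock: 15.65
ee_pos: [0.5822, -0.0521, 0.2282]
tcp_rot: [-0.0, 0.999, 0.034, -0.001]
contact_force: [0.6, 0.1, -0.3]
grip_width: 0.0652
grip_force: 0.0
clock: 15.85
ee_pos: [0.5826, -0.0525, 0.2286]
tcp_rot: [-0.0, 0.999, 0.038, -0.001]
contact_force: [0.3, 0.2, 0.3]
grip_width: 0.0656
grip_force: 0.0
before-turn [-2.95 -1.32 13.87] after-turn [-3.01 -1.23 13.86] turn [-0.     0.001  0.033]
0.93 ((643.5057373046875, 36.706764221191406), (56.10239791870117, 84.88404083251953), 87.62352752685547)
0.88 ((644.2932739257812, 117.19148254394531), (83.76998901367188, 63.125633239746094), 1.2472494840621948)
0.76 ((564.42236328125, 111.8761215209961), (52.20379638671875, 64.85400390625), 2.812117338180542)
0.73 ((595.8849487304688, -345.5196838378906), (55.38270568847656, 85.37527465820312), 4.602299690246582)
0.7 ((553.3765869140625, 37.20724105834961), (55.778900146484375, 77.8889389038086), 87.99223327636719)
0.65 ((561.678466796875, -42.420143127441406), (76.67860412597656, 50.76795959472656), 2.6769657135009766)
```

```bash
python3 -m creep '[[-0.5,-3,-1.25,0,0,0,0.033],[-0.5,0,0,4.5,0,0,0],[-0.5,0,0,4.5,0,0,0],[-0.5,0,0,2.4,0,0,0],[-0.5,0,0,1.6,0,0,0]]'
python3 -m creep '[[-0.5,0,0,0.8,0,0,0],[-0.5,0,0,0,0,0,0],[-0.5,0,0,0,0,0,0],[1,0,0,0,0,0,0],[1,0,0,0,0,0,0]]'
python3 -m creep '[[1,0,0,0,0,0,0],[1,0,0,0,0,0,0]]'
python3 -m creep '[[1,0,0,-2,0,0,0],[1,0,0,-4.5,0,0,0],[1,0,0,-4.5,0,0,0],[1,0,0,-3,0,0,0],[1,0,0,0,0,0,0]]'
python3 - <<'E'
from h import *
go(.4476,-.3872,.235,2.5); go(.4476,-.3872,.13,96.5)
E
```

```text
clock: 16.45
ee_pos: [0.5506, -0.0426, 0.0965]
tcp_rot: [-0.0, 1.0, 0.021, -0.002]
contact_force: [0.0, 0.0, -0.6]
grip_width: 0.0652
grip_force: 0.0
clock: 16.95
ee_pos: [0.5533, -0.0432, 0.0925]
tcp_rot: [0.0, 1.0, 0.02, 0.001]
contact_force: [-0.3, -0.5, 0.2]
grip_width: 0.0563
grip_force: 0.0
clock: 17.15
ee_pos: [0.553, -0.0432, 0.0921]
tcp_rot: [0.0, 1.0, 0.019, 0.001]
contact_force: [0.3, 0.6, 3.0]
grip_width: 0.0498
grip_force: 35.0
clock: 17.65
ee_pos: [0.5552, -0.0436, 0.237]
tcp_rot: [0.001, 1.0, 0.019, 0.005]
contact_force: [0.3, -0.0, -0.1]
grip_width: 0.0497
grip_force: 35.0
before-turn [-12.09  33.92   0.17] after-turn [-12.25  33.86   0.2 ] turn [ 0.002 -0.01  -0.005]
before-turn [-12.19  33.89  10.67] after-turn [-32.92 -14.58  10.7 ] turn [ 0.01  -0.005 -1.645]
```

```bash
python3 -m creep '[[1,-1.5,4.2,-0.6,0,0,0],[1,-1.5,4.2,-0.6,0,0,0],[1,-1.5,4.2,-0.6,0,0,0],[1,-1.5,4.2,-0.6,0,0,0],[1,-1.5,4.2,-0.6,0,0,0]]'
python3 -m creep '[[1,-1.5,4.2,0,0,0,0],[1,-1.5,4.2,0,0,0,0],[1,-1.5,4.2,0,0,0,0],[1,0,0,0,0,0,0],[1,0,0,0,0,0,0]]'
python3 tray.py tray
python3 -m creep '[[1,0,0,0,0,0,-0.149],[1,0,0,0,0,0,-0.149],[1,0,0,0,0,0,-0.149],[1,0,0,0,0,0,-0.149],[1,0,0,0,0,0,-0.149]]'
python3 -m creep '[[1,0,0,0,0,0,-0.149],[1,0,0,0,0,0,-0.149],[1,0,0,0,0,0,-0.149],[1,0,0,0,0,0,-0.149],[1,0,0,0,0,0,-0.149]]'
python3 -m creep '[[1,0,0,0,0,0,-0.149],[1,0,0,0,0,0,0],[1,0,0,0,0,0,0]]'
python3 - <<'E'
from h import *
go(.4476,-.3872,.0925,96.5)
E
```

```text
clock: 18.15
ee_pos: [0.4842, -0.2568, 0.2597]
tcp_rot: [-0.001, 1.0, 0.02, -0.001]
contact_force: [0.5, -0.8, -1.3]
grip_width: 0.0493
grip_force: 35.0
clock: 18.65
ee_pos: [0.4445, -0.3838, 0.2593]
tcp_rot: [-0.001, 1.0, 0.018, -0.001]
contact_force: [0.8, 1.4, -2.2]
grip_width: 0.0498
grip_force: 35.0
[ 0.4444572  -0.38376755  0.25925949] 2.1710843654596483 0.04979717889499091
tray 0.95 [328.1, 134.0] ((522.3527221679688, -378.5941162109375), (212.40631103515625, 112.8050765991211), 6.6136322021484375)
tray 0.72 [6.3, 129.2] ((543.2343139648438, 16.16835594177246), (24.372203826904297, 81.42819213867188), 89.43684387207031)
top 0.96 [503.0, 246.0] ((520.45703125, -376.0140380859375), (213.95291137695312, 115.64213562011719), 6.224433898925781)
clock: 19.35
ee_pos: [0.4462, -0.3821, 0.2613]
tcp_rot: [-0.0, 0.923, 0.386, 0.0]
contact_force: [-0.1, 0.0, -0.5]
grip_width: 0.0496
grip_force: 35.0
clock: 19.85
ee_pos: [0.4462, -0.3821, 0.2612]
tcp_rot: [-0.0, 0.719, 0.695, 0.0]
contact_force: [-0.7, -0.4, -0.4]
grip_width: 0.0494
grip_force: 35.0
clock: 20.15
ee_pos: [0.446, -0.3826, 0.2613]
tcp_rot: [0.0, 0.669, 0.743, 0.0]
contact_force: [0.2, -0.7, -1.4]
grip_width: 0.0494
grip_force: 35.0
before-turn [-0.48  0.11 16.88] after-turn [-0.48  0.1  16.88] turn [ 0.    -0.    -0.009]
```

```bash
python3 -m creep '[[1,-0.5,0.1,4.5,0,0,-0.009],[1,0,0,4.5,0,0,0],[1,0,0,4,0,0,0],[1,0,0,2,0,0,0],[1,0,0,1,0,0,0]]'
python3 -m creep '[[1,0,0,0.7,0,0,0],[1,0,0,0,0,0,0],[1,0,0,0,0,0,0]]'
python3 - <<'E'
from h import *
go(.4476,-.3872,.0925,96.5)
E
```

```text
clock: 20.65
ee_pos: [0.4461, -0.3866, 0.0983]
tcp_rot: [-0.002, 0.666, 0.746, 0.0]
contact_force: [-0.0, -0.4, -1.3]
grip_width: 0.0497
grip_force: 35.0
clock: 20.95
ee_pos: [0.4479, -0.3891, 0.0958]
tcp_rot: [0.001, 0.665, 0.747, -0.0]
contact_force: [-0.1, 0.8, -1.9]
grip_width: 0.0499
grip_force: 35.0
before-turn [ 0.19 -0.01  0.33] after-turn [ 0.19 -0.01  0.33] turn [0.001 0.002 0.002]
```

Lower the last 3 mm and release, then go on to tin E at (545,40).

```bash
python3 -m creep '[[1,0.2,0,0.3,0,0,0],[1,0,0,0,0,0,0],[-0.5,0,0,0,0,0,0],[-0.5,0,0,0,0,0,0],[-0.5,0,0,-1,0,0,0]]'
python3 -m creep '[[-0.5,0,0,-4.5,0,0,0],[-0.5,0,0,-4.5,0,0,0],[-0.5,0,0,-4,0,0,0],[-0.5,4.5,1,0,0,0,0],[-0.5,4.5,1,0,0,0,0]]'
python3 - <<'E'
from h import *
go(.545,.039,.2287,96.5)
E
```

```text
clock: 21.45
ee_pos: [0.4461, -0.3856, 0.1004]
tcp_rot: [-0.001, 0.665, 0.747, 0.0]
contact_force: [-0.5, 0.2, -0.1]
grip_width: 0.0631
grip_force: 0.0
clock: 21.95
ee_pos: [0.457, -0.2953, 0.2345]
tcp_rot: [0.003, 0.666, 0.746, 0.0]
contact_force: [1.1, 0.9, -0.4]
grip_width: 0.0655
grip_force: 0.0
before-turn [32.22 12.52  0.5 ] after-turn [32.22 12.52  0.58] turn [ 0.004  0.004 -0.   ]
```

```bash
python3 -m creep '[[-0.5,4,1.55,0,0,0,0],[-0.5,4,1.55,0,0,0,0],[-0.5,4,1.55,0,0,0,0],[-0.5,4,1.55,0,0,0,0],[-0.5,4,1.55,0,0,0,0]]'
python3 -m creep '[[-0.5,4,1.55,0,0,0,0.149],[-0.5,0,0,0,0,0,0.149],[-0.5,0,0,0,0,0,0.149],[-0.5,0,0,0,0,0,0.149],[-0.5,0,0,0,0,0,0.149]]'
python3 -m creep '[[-0.5,0,0,0,0,0,0.149],[-0.5,0,0,0,0,0,0.149],[-0.5,0,0,0,0,0,0.149],[-0.5,0,0,0,0,0,0.149],[-0.5,0,0,0,0,0,0.149]]'
python3 -m creep '[[-0.5,0,0,0,0,0,0.149],[-0.5,0,0,0,0,0,0],[-0.5,0,0,0,0,0,0]]'
python3 - <<'E'
from h import *
go(.545,.039,.09,2)
st=manip.read_state(); s=snap('wrist')
for d in manip.cut_out('wrist','tin1')[:6]: print(d['p'],wrect(s,st,d['region'],.032))
E
```

```text
clock: 22.45
ee_pos: [0.5105, -0.0854, 0.2324]
tcp_rot: [0.001, 0.665, 0.747, 0.0]
contact_force: [0.2, 0.8, -1.1]
grip_width: 0.0652
grip_force: 0.0
clock: 22.95
ee_pos: [0.5205, -0.0475, 0.2322]
tcp_rot: [0.0, 0.891, 0.455, 0.0]
contact_force: [0.0, -0.1, 0.4]
grip_width: 0.0651
grip_force: 0.0
clock: 23.45
ee_pos: [0.5205, -0.0478, 0.2322]
tcp_rot: [0.0, 0.995, 0.099, 0.0]
contact_force: [0.3, -0.2, 0.2]
grip_width: 0.0652
grip_force: 0.0
clock: 23.75
ee_pos: [0.5205, -0.0478, 0.2318]
tcp_rot: [0.0, 1.0, 0.03, 0.0]
contact_force: [0.3, -0.2, 0.8]
grip_width: 0.0651
grip_force: 0.0
before-turn [ 2.96 -8.52 14.18] after-turn [ 2.75 -8.59 14.18] turn [ 0.    -0.001  0.025]
0.86 ((544.1923828125, 38.14249038696289), (56.29145812988281, 85.56643676757812), 88.4243392944336)
0.86 ((591.5111083984375, -334.49127197265625), (49.531124114990234, 62.49707794189453), 6.104832649230957)
0.82 ((642.3908081054688, 36.24934387207031), (57.22859191894531, 85.87440490722656), 87.19480895996094)
0.82 ((619.890625, -191.624755859375), (49.507896423339844, 93.35102844238281), 15.56360149383545)
0.79 ((543.3716430664062, 112.7856216430664), (62.082664489746094, 83.22753143310547), 88.1597671508789)
0.7 ((643.3143920898438, 117.42486572265625), (86.19036865234375, 62.58433532714844), 0.7645790576934814)
```

```bash
python3 -m creep '[[-0.5,0,0,0,0,0,0.025],[-0.5,1.35,-4.3,0,0,0,0],[-0.5,1.3,-4.3,0,0,0,0],[-0.5,0,0,4.5,0,0,0],[-0.5,0,0,4.5,0,0,0]]'
python3 -m creep '[[-0.5,0,0,2.7,0,0,0],[-0.5,0,0,1.6,0,0,0],[-0.5,0,0,0.8,0,0,0],[-0.5,0,0,0,0,0,0],[-0.5,0,0,0,0,0,0]]'
python3 -m creep '[[1,0,0,0,0,0,0],[1,0,0,0,0,0,0],[1,0,0,0,0,0,0],[1,0,0,0,0,0,0]]'
python3 -m creep '[[1,0,0,-2,0,0,0],[1,0,0,-4.5,0,0,0],[1,0,0,-4.5,0,0,0],[1,0,0,-4,0,0,0],[1,0,0,0,0,0,0]]'
python3 - <<'E'
from h import *
go(.445,-.3786,.26,2)
E
```

```text
clock: 24.35
ee_pos: [0.5461, 0.0405, 0.1421]
tcp_rot: [0.0, 1.0, 0.017, 0.003]
contact_force: [-0.2, -0.8, -1.0]
grip_width: 0.0653
grip_force: 0.0
clock: 24.85
ee_pos: [0.545, 0.0389, 0.0912]
tcp_rot: [0.0, 1.0, 0.015, 0.001]
contact_force: [0.7, -0.1, 0.9]
grip_width: 0.0654
grip_force: 0.0
clock: 25.25
ee_pos: [0.5449, 0.039, 0.0913]
tcp_rot: [0.0, 1.0, 0.015, 0.001]
contact_force: [0.3, 0.5, 4.4]
grip_width: 0.0502
grip_force: 34.4
clock: 25.75
ee_pos: [0.5476, 0.0388, 0.2473]
tcp_rot: [0.001, 1.0, 0.015, 0.006]
contact_force: [0.9, 0.3, -0.6]
grip_width: 0.0499
grip_force: 34.4
before-turn [-11.53  41.41  -1.36] after-turn [-11.71  41.36  -1.27] turn [ 0.001 -0.012 -0.004]
```

```bash
python3 -m creep '[[1,-1.3,4.6,-0.4,0,0,0],[1,-1.3,4.6,-0.4,0,0,0],[1,-1.3,4.6,-0.4,0,0,0],[1,-1.3,4.6,0,0,0,0],[1,-1.3,4.6,0,0,0,0]]'
python3 -m creep '[[1,-1.3,4.6,0,0,0,0],[1,-1.3,4.6,0,0,0,0],[1,-1.3,4.6,0,0,0,0],[1,-1.2,4.6,0,0,0,0],[1,0,0,0,0,0,0]]'
python3 -m creep '[[1,0,0,0,0,0,0]]'
python3 tray.py tray w4
python3 - <<'E'
from h import *
go(.522,-.3786,.26,2)
E
```

```text
clock: 26.25
ee_pos: [0.4852, -0.1942, 0.2512]
tcp_rot: [-0.0, 1.0, 0.016, -0.0]
contact_force: [0.7, -1.3, -1.2]
grip_width: 0.0498
grip_force: 34.4
clock: 26.75
ee_pos: [0.4387, -0.3833, 0.2509]
tcp_rot: [0.001, 1.0, 0.013, -0.001]
contact_force: [0.5, 0.5, -1.6]
grip_width: 0.0498
grip_force: 34.4
clock: 26.85
ee_pos: [0.44, -0.3788, 0.2506]
tcp_rot: [-0.001, 1.0, 0.014, -0.001]
contact_force: [0.1, -0.1, -1.4]
grip_width: 0.0501
grip_force: 34.4
[ 0.44002499 -0.37880135  0.25057287] 1.7111967139229607 0.0501322520808723
tray 0.92 [332.0, 128.7] ((521.9103393554688, -378.89569091796875), (213.86207580566406, 114.4599380493164), 6.2517924308776855)
tray 0.53 [326.7, 45.2] ((598.042236328125, -369.4770812988281), (59.606773376464844, 88.8472671508789), 6.474879264831543)
top 0.74 [500.1, 242.2] ((522.2451171875, -375.75933837890625), (208.86378479003906, 115.42840576171875), 5.738543510437012)
before-turn [ 8.05  0.43 -0.83] after-turn [ 8.05  0.45 -0.83] turn [-0.001  0.001 -0.002]
```

View pics/w4.png

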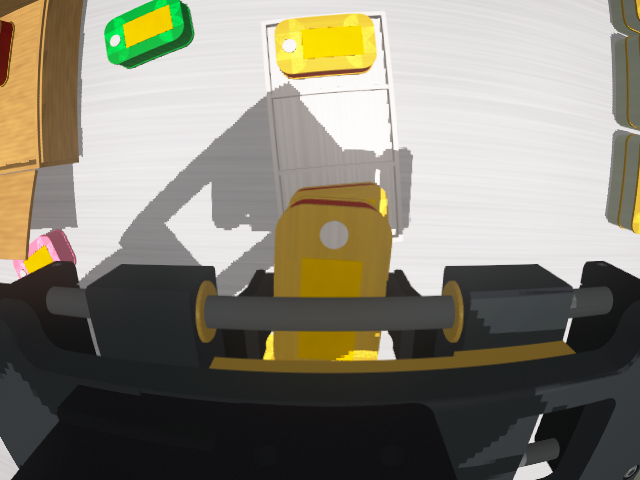

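Tins lie in cells 1 and 3, at (325,45) and (335,190), and the middle one is free. Placing there.

```bash
python3 -m creep '[[1,4,0.2,0,0,0,0],[1,4,0.2,0,0,0,0],[1,0,0,0,0,0,-0.149],[1,0,0,0,0,0,-0.149],[1,0,0,0,0,0,-0.149]]'
python3 -m creep '[[1,0,0,0,0,0,-0.149],[1,0,0,0,0,0,-0.149],[1,0,0,0,0,0,-0.149],[1,0,0,0,0,0,-0.149],[1,0,0,0,0,0,-0.149]]'
python3 -m creep '[[1,0,0,0,0,0,-0.149],[1,0,0,0,0,0,-0.149],[1,0,0,0,0,0,-0.149],[1,0,0,0,0,0,0],[1,0,0,0,0,0,0]]'
python3 - <<'E'
from h import *
go(.522,-.3786,.13,96.4)
E
```

```text
clock: 27.55
ee_pos: [0.5221, -0.3781, 0.2519]
tcp_rot: [-0.0, 0.971, 0.241, -0.0]
contact_force: [0.1, -0.6, -1.5]
grip_width: 0.0505
grip_force: 34.4
clock: 28.05
ee_pos: [0.5218, -0.3783, 0.2523]
tcp_rot: [-0.0, 0.816, 0.577, 0.0]
contact_force: [-0.3, -0.0, -1.3]
grip_width: 0.0501
grip_force: 34.4
clock: 28.55
ee_pos: [0.5216, -0.3789, 0.2523]
tcp_rot: [0.0, 0.672, 0.74, 0.0]
contact_force: [-0.1, 0.0, -1.9]
grip_width: 0.0496
grip_force: 34.4
before-turn [ 0.03  0.04 12.23] after-turn [ 0.02  0.04 12.23] turn [ 0.    -0.    -0.015]
```

```bash
python3 -m creep '[[1,0,0,4.5,0,0,-0.015],[1,0,0,4.5,0,0,0],[1,0,0,3,0,0,0],[1,0,0,0,0,0,0],[1,0,0,0,0,0,0]]'
python3 - <<'E'
from h import *
go(.522,-.3786,.0922,96.4)
E
```

```text
clock: 29.05
ee_pos: [0.5213, -0.3796, 0.1325]
tcp_rot: [-0.0, 0.666, 0.746, 0.0]
contact_force: [0.8, -0.1, -0.2]
grip_width: 0.0502
grip_force: 34.4
before-turn [0.08 0.08 4.03] after-turn [0.09 0.08 4.03] turn [-0.    -0.001  0.001]
```

```bash
python3 -m creep '[[1,0.1,0.1,1.5,0,0,0],[1,0,0,1.5,0,0,0],[1,0,0,1,0,0,0],[1,0,0,0,0,0,0],[1,0,0,0,0,0,0]]'
python3 -m creep '[[-0.33,0,0,0,0,0,0],[-0.33,0,0,0,0,0,0],[-0.33,0,0,-1,0,0,0],[-0.33,0,0,-4.5,0,0,0],[-0.33,0,0,-4.5,0,0,0]]'
python3 -m creep '[[-0.5,-4,0,-2,0,0,0],[-0.5,-4,0,-2,0,0,0],[-0.5,0,0,0,0,0,0],[-0.5,0,0,0,0,0,0]]'
python3 - <<'E'
from h import *
st=manip.read_state(); s=snap('wrist','w5')
for l,z in (('tray',.013),('tin1',.032)):
  for d in manip.cut_out('wrist',l): print(l,d['p'],d['pixel'],wrect(s,st,d['region'],z))
go(.545,.116,.2287,96.4)
E
```

```text
clock: 29.55
ee_pos: [0.5219, -0.3787, 0.0918]
tcp_rot: [-0.0, 0.666, 0.746, 0.0]
contact_force: [0.0, -0.5, -1.6]
grip_width: 0.0498
grip_force: 34.5
clock: 30.05
ee_pos: [0.5213, -0.3782, 0.1928]
tcp_rot: [-0.001, 0.666, 0.746, 0.0]
contact_force: [-0.1, -1.0, -0.5]
grip_width: 0.0578
grip_force: 0.0
clock: 30.45
ee_pos: [0.5311, -0.4592, 0.2337]
tcp_rot: [0.001, 0.666, 0.746, 0.0]
contact_force: [0.3, 0.4, -0.4]
grip_width: 0.065
grip_force: 0.0
tray 0.73 [359.7, 137.6] ((521.7445068359375, -378.35125732421875), (214.78378295898438, 114.05072784423828), 6.455395698547363)
tin1 0.94 [241.5, 127.7] ((448.4990539550781, -385.6667785644531), (55.0125617980957, 84.23908233642578), 5.8003740310668945)
tin1 0.94 [419.3, 131.5] ((593.1605834960938, -370.1759948730469), (55.18526840209961, 84.54650115966797), 7.406774997711182)
tin1 0.66 [329.1, 127.1] ((520.8246459960938, -377.572265625), (51.0968132019043, 84.03723907470703), 3.3865199089050293)
before-turn [56.74  7.97  0.35] after-turn [56.76  7.8   0.23] turn [-0.001 -0.002  0.003]
```

View pics/w5.png

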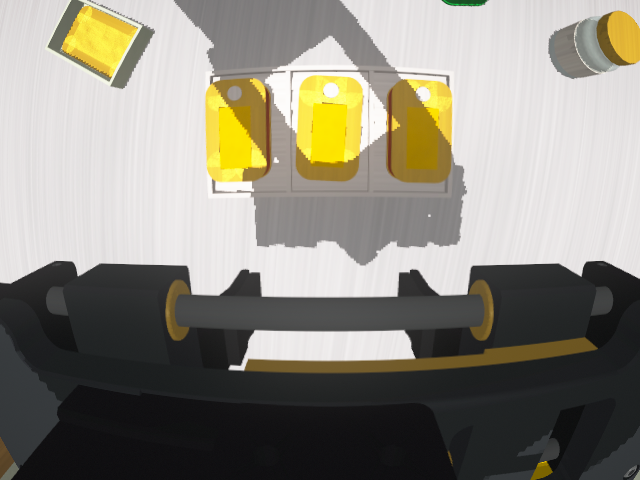

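All three compartments hold a tin lying flat, at (241,128), (329,127) and (419,131). Now the crate tins, starting with the near left one at (544,115).

```bash
python3 -m creep '[[-0.5,4.7,0.65,0,0,0,0],[-0.5,4.7,0.65,0,0,0,0],[-0.5,4.7,0.65,0,0,0,0],[-0.5,4.7,0.65,0,0,0,0],[-0.5,4.7,0.65,0,0,0,0]]'
python3 -m creep '[[-0.5,4.7,0.65,0,0,0,0],[-0.5,4.7,0.65,0,0,0,0],[-0.5,4.7,0.65,0,0,0,0],[-0.5,4.7,0.65,0,0,0,0],[-0.5,4.7,0.65,0,0,0,0]]'
python3 -m creep '[[-0.5,4.7,0.65,0,0,0,0],[-0.5,4.7,0.65,0,0,0,0],[-0.5,0,0,0,0,0,0.149],[-0.5,0,0,0,0,0,0.149],[-0.5,0,0,0,0,0,0.149]]'
python3 -m creep '[[-0.5,0,0,0,0,0,0.149],[-0.5,0,0,0,0,0,0.149],[-0.5,0,0,0,0,0,0.149],[-0.5,0,0,0,0,0,0.149],[-0.5,0,0,0,0,0,0.149]]'
python3 -m creep '[[-0.5,0,0,0,0,0,0.149],[-0.5,0,0,0,0,0,0.149],[-0.5,0,0,0,0,0,0.149],[-0.5,0,0,0,0,0,0],[-0.5,0,0,0,0,0,0]]'
python3 - <<'E'
from h import *
go(.544,.115,.09,2)
st=manip.read_state(); s=snap('wrist')
for d in manip.cut_out('wrist','tin1')[:6]: print(d['p'],wrect(s,st,d['region'],.032))
for d in manip.cut_out('wrist','crate')[:1]: print(d['p'],wrect(s,st,d['region'],.032))
E
```

```text
clock: 31.1
ee_pos: [0.5357, -0.2178, 0.2313]
tcp_rot: [-0.001, 0.665, 0.747, -0.0]
contact_force: [1.1, 0.6, 0.2]
grip_width: 0.0652
grip_force: 0.0
clock: 31.6
ee_pos: [0.5408, 0.019, 0.2315]
tcp_rot: [-0.001, 0.665, 0.747, -0.0]
contact_force: [0.3, 0.0, 0.1]
grip_width: 0.0656
grip_force: 0.0
clock: 32.1
ee_pos: [0.5429, 0.1126, 0.2312]
tcp_rot: [-0.001, 0.815, 0.579, -0.001]
contact_force: [0.2, -0.1, 0.0]
grip_width: 0.0654
grip_force: 0.0
clock: 32.6
ee_pos: [0.543, 0.1117, 0.2313]
tcp_rot: [-0.0, 0.97, 0.242, -0.001]
contact_force: [-0.3, -0.3, -0.7]
grip_width: 0.0653
grip_force: 0.0
clock: 33.1
ee_pos: [0.5436, 0.1115, 0.2317]
tcp_rot: [-0.0, 1.0, 0.025, -0.001]
contact_force: [0.6, 0.1, -0.2]
grip_width: 0.0654
grip_force: 0.0
before-turn [ 0.08 -0.35 14.17] after-turn [ 0.05 -0.35 14.17] turn [-0.     0.001  0.016]
0.95 ((544.509521484375, 117.85017395019531), (51.465782165527344, 86.62496185302734), 86.7906265258789)
0.92 ((644.133056640625, 123.20357513427734), (86.03116607666016, 51.46653747558594), 1.5523722171783447)
0.73 ((617.5492553710938, -166.70176696777344), (54.24211883544922, 72.69417572021484), 9.893200874328613)
0.66 ((643.7469482421875, 41.68177032470703), (55.38099670410156, 84.44859313964844), 87.93328094482422)
0.62 ((729.3724975585938, 19.191497802734375), (62.550018310546875, 337.1344299316406), 10.19942855834961)
0.48 ((573.4151000976562, 367.1080322265625), (172.78533935546875, 158.9060821533203), 11.267765045166016)
0.59 ((572.796875, 366.9595947265625), (171.66673278808594, 156.2186737060547), 10.215632438659668)
```

```bash
python3 -m creep '[[-0.5,0,-0.55,4.5,0,0,0.03],[-0.5,0,0,4.5,0,0,0],[-0.5,0,0,2.7,0,0,0],[-0.5,0,0,1.6,0,0,0],[-0.5,0,0,0.8,0,0,0]]'
python3 -m creep '[[-0.5,0,0,0,0,0,0],[-0.5,0,0,0,0,0,0],[1,0,0,0,0,0,0],[1,0,0,0,0,0,0],[1,0,0,0,0,0,0]]'
python3 -m creep '[[1,0,0,0,0,0,0],[1,0,0,-2,0,0,0],[1,0,0,-4.5,0,0,0],[1,0,0,-4.5,0,0,0],[1,0,0,-4,0,0,0]]'
python3 - <<'E'
from h import *
go(.40,.34,.29,2)
E
```

```text
clock: 33.75
ee_pos: [0.5428, 0.1164, 0.089]
tcp_rot: [0.0, 1.0, 0.009, -0.002]
contact_force: [-0.2, 0.7, -0.9]
grip_width: 0.0652
grip_force: 0.0
clock: 34.25
ee_pos: [0.5448, 0.1166, 0.0923]
tcp_rot: [-0.0, 1.0, 0.008, 0.001]
contact_force: [-0.1, -0.9, 3.1]
grip_width: 0.0498
grip_force: 34.6
clock: 34.75
ee_pos: [0.544, 0.1164, 0.2431]
tcp_rot: [0.0, 1.0, 0.008, 0.0]
contact_force: [0.8, -0.0, -0.4]
grip_width: 0.0496
grip_force: 34.6
before-turn [-14.04 -22.59  -4.7 ] after-turn [-13.61 -22.85  -4.69] turn [ 0.    -0.    -0.019]
```

```bash
python3 -m creep '[[1,-2.3,-3.8,-0.8,0,0,0],[1,-2.3,-3.8,-0.8,0,0,0],[1,-2.3,-3.8,-0.8,0,0,0],[1,-2.3,-3.8,-0.8,0,0,0],[1,-2.3,-3.8,-0.8,0,0,0]]'
python3 -m creep '[[1,-2.3,-3.8,-0.8,0,0,0],[1,0,0,0,0,0,0],[1,0,0,0,0,0,0]]'
python3 tray.py crate w6
python3 - <<'E'
from h import *
go(.434,.349,.28,2)
E
```

```text
clock: 35.25
ee_pos: [0.4249, 0.3057, 0.2814]
tcp_rot: [0.0, 1.0, 0.008, -0.0]
contact_force: [0.0, -0.3, -0.8]
grip_width: 0.0495
grip_force: 34.6
clock: 35.55
ee_pos: [0.4019, 0.3428, 0.2892]
tcp_rot: [0.0, 1.0, 0.009, 0.0]
contact_force: [0.9, -1.3, -1.5]
grip_width: 0.0498
grip_force: 34.6
[0.4019293  0.34282192 0.289158  ] 0.9631090319888772 0.0498054084685144
crate 0.96 [309.1, 105.3] ((506.6919250488281, 361.5870056152344), (252.03497314453125, 143.02261352539062), 10.35138988494873)
crate 0.44 [330.5, 266.2] ((367.4123229980469, 340.5303039550781), (114.64823913574219, 102.93643951416016), 89.35767364501953)
top 0.68 [498.4, 254.4] ((518.9354248046875, -369.030517578125), (208.20916748046875, 113.9035415649414), 6.722596168518066)
before-turn [ 3.09 -0.75  0.86] after-turn [ 3.11 -0.69  0.87] turn [ 0.001  0.001 -0.021]
```

View pics/w6.png

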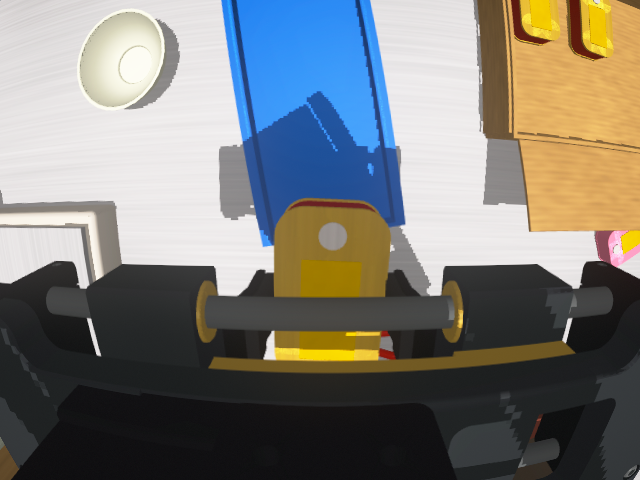

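The crate is in view with the bowl at (120,60) clear of it. I'll fix the crate's axis from its rim corners at (404,222), (265,245), (226,0) and (370,0).

```bash
python3 - <<'E'
from h import *
st=manip.read_state(); s=snap('wrist')
for p in [(404,222),(265,245),(223,0),(370,0)]: print(p,wpt(s,st,p,.032)[:2],wpt(s,st,p,.0)[:2])
E
```

```text
(404, 222) [0.39813558 0.26869254] [0.39163474 0.26188982]
(265, 245) [0.37308679 0.40421786] [0.36429054 0.40983437]
(223, 0) [0.61929673 0.44826722] [0.6330626  0.45792031]
(370, 0) [0.61557239 0.30566451] [0.62899697 0.30224981]
```

```bash
python3 -m creep '[[1,4.5,-0.5,0,0,0,0],[1,0,0,0,0,0,-0.145],[1,0,0,0,0,0,-0.145],[1,0,0,0,0,0,-0.145],[1,0,0,0,0,0,-0.145]]'
python3 -m creep '[[1,0,0,0,0,0,-0.145],[1,0,0,0,0,0,-0.145],[1,0,0,0,0,0,-0.145],[1,0,0,0,0,0,-0.145],[1,0,0,0,0,0,-0.145]]'
python3 -m creep '[[1,0,0,0,0,0,-0.145],[1,0,0,0,0,0,-0.145],[1,0,0,0,0,0,-0.137],[1,0,0,0,0,0,0],[1,0,0,0,0,0,0]]'
python3 - <<'E'
from h import *
go(.4467,.3487,.094,100.2)
E
```

```text
clock: 36.3
ee_pos: [0.4483, 0.3468, 0.2887]
tcp_rot: [0.0, 0.955, 0.295, -0.0]
contact_force: [-0.2, -0.4, -0.8]
grip_width: 0.0498
grip_force: 34.6
clock: 36.8
ee_pos: [0.4482, 0.3468, 0.2889]
tcp_rot: [0.0, 0.789, 0.615, -0.0]
contact_force: [0.6, 0.3, -1.0]
grip_width: 0.0494
grip_force: 34.6
clock: 37.3
ee_pos: [0.448, 0.3472, 0.289]
tcp_rot: [-0.0, 0.644, 0.765, -0.0]
contact_force: [-0.4, 0.3, -0.7]
grip_width: 0.0498
grip_force: 34.6
before-turn [ 0.17 -0.09 19.5 ] after-turn [ 0.17 -0.1  19.5 ] turn [-0.     0.    -0.006]
```

Descend, release, rise; then work out the move to tin C at (644,122).

```bash
python3 -m creep '[[1,0,0,4.5,0,0,0],[1,0,0,4.5,0,0,0],[1,0,0,4.5,0,0,0],[1,0,0,3,0,0,0],[1,0,0,1.5,0,0,0]]'
python3 -m creep '[[1,0,0,1,0,0,0],[1,0,0,0.4,0,0,0],[1,0,0,0,0,0,0],[-0.4,0,0,0,0,0,0],[-0.4,0,0,0,0,0,0]]'
python3 -m creep '[[-0.4,0,0,-1,0,0,0],[-0.4,0,0,-4.5,0,0,0],[-0.5,0,0,-4.5,0,0,0],[-0.5,0,0,-4,0,0,0],[-0.5,0,0,0,0,0,0]]'
python3 - <<'E'
from h import *
go(.644,.122,.235,100.2)
E
```

```text
clock: 37.8
ee_pos: [0.4458, 0.3465, 0.1056]
tcp_rot: [-0.001, 0.643, 0.766, -0.003]
contact_force: [0.1, 0.2, -1.2]
grip_width: 0.0498
grip_force: 34.6
clock: 38.3
ee_pos: [0.4486, 0.3486, 0.097]
tcp_rot: [0.001, 0.642, 0.767, 0.001]
contact_force: [0.7, 0.8, 0.5]
grip_width: 0.0574
grip_force: 0.0
clock: 38.8
ee_pos: [0.4509, 0.35, 0.2443]
tcp_rot: [0.002, 0.642, 0.767, 0.007]
contact_force: [1.4, 0.6, -0.1]
grip_width: 0.065
grip_force: 0.0
before-turn [-25.85  14.98   1.01] after-turn [-25.86  14.97   0.93] turn [ 0.013 -0.005 -0.001]
```

```bash
python3 -m creep '[[-0.5,-3.7,2.15,0,0,0,0],[-0.5,-3.7,2.15,0,0,0,0],[-0.5,-3.7,2.15,0,0,0,0],[-0.5,-3.7,2.15,0,0,0,0],[-0.5,-3.7,2.15,0,0,0,0]]'
python3 -m creep '[[-0.5,-3.7,2.15,0,0,0,0],[-0.5,-3.7,2.15,0,0,0,0],[-0.5,0,0,0,0,0,0.144],[-0.5,0,0,0,0,0,0.144],[-0.5,0,0,0,0,0,0.144]]'
python3 -m creep '[[-0.5,0,0,0,0,0,0.144],[-0.5,0,0,0,0,0,0.144],[-0.5,0,0,0,0,0,0.144],[-0.5,0,0,0,0,0,0.144],[-0.5,0,0,0,0,0,0.144]]'
python3 -m creep '[[-0.5,0,0,0,0,0,0.144],[-0.5,0,0,0,0,0,0.144],[-0.5,0,0,0,0,0,0.144],[-0.5,0,0,0,0,0,0.144],[-0.5,0,0,0,0,0,0]]'
python3 -m creep '[[-0.5,0,0,0,0,0,0]]'
python3 - <<'E'
from h import *
go(.644,.122,.09,1.5)
E
```

```text
clock: 39.3
ee_pos: [0.5868, 0.1834, 0.236]
tcp_rot: [0.0, 0.642, 0.767, 0.0]
contact_force: [-0.0, 0.6, 0.6]
grip_width: 0.0651
grip_force: 0.0
clock: 39.8
ee_pos: [0.6414, 0.1189, 0.2355]
tcp_rot: [-0.0, 0.793, 0.609, 0.0]
contact_force: [-0.1, 0.3, 0.2]
grip_width: 0.0652
grip_force: 0.0
clock: 40.3
ee_pos: [0.6412, 0.1195, 0.2358]
tcp_rot: [0.0, 0.957, 0.291, 0.0]
contact_force: [-0.1, -0.1, -0.1]
grip_width: 0.0654
grip_force: 0.0
clock: 40.8
ee_pos: [0.6412, 0.1195, 0.2357]
tcp_rot: [-0.0, 1.0, 0.009, 0.0]
contact_force: [-0.2, 0.4, 0.1]
grip_width: 0.0654
grip_force: 0.0
clock: 40.9
ee_pos: [0.6413, 0.1195, 0.2356]
tcp_rot: [-0.0, 1.0, 0.012, 0.0]
contact_force: [0.5, -0.2, -0.3]
grip_width: 0.0653
grip_force: 0.0
before-turn [ 0.27 -0.24 14.56] after-turn [ 0.28 -0.24 14.56] turn [-0.    -0.    -0.002]
```

```bash
python3 -m creep '[[-0.5,0.3,-0.25,4.5,0,0,0],[-0.5,0,0,4.5,0,0,0],[-0.5,0,0,2.7,0,0,0],[-0.5,0,0,1.8,0,0,0],[-0.5,0,0,0.9,0,0,0]]'
python3 -m creep '[[-0.5,0,0,0,0,0,0],[-0.5,0,0,0,0,0,0],[1,0,0,0,0,0,0],[1,0,0,0,0,0,0],[1,0,0,0,0,0,0]]'
python3 -m creep '[[1,0,0,0,0,0,0],[1,0,0,-2,0,0,0],[1,0,0,-4.5,0,0,0],[1,0,0,-4.5,0,0,0],[1,0,0,-4,0,0,0]]'
python3 - <<'E'
from h import *
go(.5205,.362,.26,1.5); snap('top')
s=snap('top')
for d in manip.cut_out('top','crate')[:2]: print('top',d['p'],d['pixel'],rect(s,d['region'],.032))
E
```

```text
clock: 41.4
ee_pos: [0.6434, 0.122, 0.0894]
tcp_rot: [0.0, 1.0, 0.011, -0.001]
contact_force: [-0.7, -1.2, 0.0]
grip_width: 0.0653
grip_force: 0.0
clock: 41.9
ee_pos: [0.6449, 0.1222, 0.0925]
tcp_rot: [-0.0, 1.0, 0.01, 0.001]
contact_force: [-1.1, 0.2, 2.8]
grip_width: 0.0493
grip_force: 35.0
clock: 42.4
ee_pos: [0.6441, 0.122, 0.243]
tcp_rot: [-0.0, 1.0, 0.01, 0.0]
contact_force: [0.5, 0.1, -1.6]
grip_width: 0.049
grip_force: 35.0
before-turn [-11.88 -24.24  -1.7 ] after-turn [-11.72 -24.31  -1.7 ] turn [-0.    -0.    -0.006]
top 0.75 [232.2, 245.3] ((518.631591796875, 363.9372253417969), (277.919921875, 142.92901611328125), 10.290678977966309)
```

```bash
python3 -m creep '[[1,-2,-4.1,-0.3,0,0,0],[1,-2,-4.1,-0.3,0,0,0],[1,-2,-4.1,-0.3,0,0,0],[1,-2,-4.1,-0.3,0,0,0],[1,-2,-4.1,-0.3,0,0,0]]'
python3 -m creep '[[1,-2,-4,-0.3,0,0,0],[1,0,0,0,0,0,-0.144],[1,0,0,0,0,0,-0.144],[1,0,0,0,0,0,-0.144],[1,0,0,0,0,0,-0.144]]'
python3 -m creep '[[1,0,0,0,0,0,-0.144],[1,0,0,0,0,0,-0.144],[1,0,0,0,0,0,-0.144],[1,0,0,0,0,0,-0.144],[1,0,0,0,0,0,-0.144]]'
python3 -m creep '[[1,0,0,0,0,0,-0.144],[1,0,0,0,0,0,-0.144],[1,0,0,0,0,0,-0.144],[1,0,0,0,0,0,0],[1,0,0,0,0,0,0]]'
python3 - <<'E'
from h import *
go(.5205,.362,.094,100.2)
s=snap('top')
for d in manip.cut_out('top','crate')[:2]: print('top',d['p'],d['pixel'],rect(s,d['region'],.032))
E
```

```text
clock: 43.05
ee_pos: [0.5382, 0.326, 0.2539]
tcp_rot: [0.001, 1.0, 0.01, -0.002]
contact_force: [-0.3, 0.8, -1.2]
grip_width: 0.0494
grip_force: 35.0
clock: 43.55
ee_pos: [0.5182, 0.3644, 0.2566]
tcp_rot: [0.0, 0.955, 0.297, -0.002]
contact_force: [0.2, -1.0, -2.4]
grip_width: 0.0498
grip_force: 35.0
clock: 44.05
ee_pos: [0.5184, 0.3641, 0.2566]
tcp_rot: [-0.0, 0.789, 0.614, -0.002]
contact_force: [0.3, 0.2, -0.5]
grip_width: 0.0494
grip_force: 35.0
clock: 44.55
ee_pos: [0.5188, 0.3643, 0.2576]
tcp_rot: [-0.0, 0.643, 0.766, -0.001]
contact_force: [0.4, -1.2, -0.5]
grip_width: 0.0495
grip_force: 35.0
before-turn [-0.24  0.17 16.36] after-turn [-0.26  0.13 16.36] turn [-0.002  0.001 -0.005]
top 0.68 [246.3, 241.1] ((524.34228515625, 334.81756591796875), (279.04864501953125, 87.8895034790039), 11.122467041015625)
top 0.3 [501.1, 236.3] ((520.2036743164062, -368.63250732421875), (211.13043212890625, 115.96859741210938), 6.503696441650391)
```

```bash
python3 -m creep '[[1,-0.25,0.15,4.5,0,0,0],[1,0,0,4.5,0,0,0],[1,0,0,3.5,0,0,0],[1,0,0,2,0,0,0],[1,0,0,1,0,0,0]]'
python3 -m creep '[[1,0,0,0.7,0,0,0],[1,0,0,0,0,0,0],[1,0,0,0,0,0,0],[-0.33,0,0,0,0,0,0],[-0.33,0,0,0,0,0,0]]'
python3 -m creep '[[-0.33,0,0,-1,0,0,0],[-0.33,0,0,-4.5,0,0,0],[-0.5,0,0,-4.5,0,0,0],[-0.5,0,0,-4,0,0,0],[-0.5,0,0,0,0,0,0]]'
python3 - <<'E'
from h import *
go(.6437,.041,.235,100.2)
E
```

```text
clock: 45.15
ee_pos: [0.5197, 0.3615, 0.101]
tcp_rot: [-0.001, 0.643, 0.766, -0.002]
contact_force: [0.6, 0.2, -2.4]
grip_width: 0.0494
grip_force: 35.0
clock: 45.65
ee_pos: [0.5222, 0.3629, 0.0989]
tcp_rot: [0.001, 0.642, 0.767, 0.001]
contact_force: [-0.8, 0.7, -0.2]
grip_width: 0.0558
grip_force: 0.0
clock: 46.15
ee_pos: [0.5247, 0.3643, 0.247]
tcp_rot: [0.003, 0.642, 0.767, 0.007]
contact_force: [-0.1, 0.0, 0.7]
grip_width: 0.0646
grip_force: 0.0
before-turn [-33.93   6.     1.13] after-turn [-33.93   5.98   1.2 ] turn [ 0.014 -0.005 -0.001]
```

```bash
python3 -m creep '[[-0.5,-4.2,0.75,0,0,0,0],[-0.5,-4.2,0.75,0,0,0,0],[-0.5,-4.2,0.75,0,0,0,0],[-0.5,-4.2,0.75,0,0,0,0],[-0.5,-4.2,0.75,0,0,0,0]]'
python3 -m creep '[[-0.5,-4.2,0.75,0,0,0,0],[-0.5,-4.2,0.75,0,0,0,0],[-0.5,-4.2,0.75,0,0,0,0],[-0.5,0,0,0,0,0,0.144],[-0.5,0,0,0,0,0,0.144]]'
python3 -m creep '[[-0.5,0,0,0,0,0,0.144],[-0.5,0,0,0,0,0,0.144],[-0.5,0,0,0,0,0,0.144],[-0.5,0,0,0,0,0,0.144],[-0.5,0,0,0,0,0,0.144]]'
python3 -m creep '[[-0.5,0,0,0,0,0,0.144],[-0.5,0,0,0,0,0,0.144],[-0.5,0,0,0,0,0,0.144],[-0.5,0,0,0,0,0,0.144],[-0.5,0,0,0,0,0,0.144]]'
python3 -m creep '[[-0.5,0,0,0,0,0,0],[-0.5,0,0,0,0,0,0]]'
python3 - <<'E'
from h import *
go(.6437,.041,.09,1.0)
E
```

```text
clock: 46.65
ee_pos: [0.5955, 0.1608, 0.2378]
tcp_rot: [0.0, 0.642, 0.767, 0.0]
contact_force: [0.6, -0.3, 0.1]
grip_width: 0.0653
grip_force: 0.0
clock: 47.15
ee_pos: [0.6399, 0.0403, 0.2375]
tcp_rot: [0.0, 0.748, 0.664, 0.0]
contact_force: [0.5, -0.5, -0.6]
grip_width: 0.0655
grip_force: 0.0
clock: 47.65
ee_pos: [0.6394, 0.0422, 0.2376]
tcp_rot: [0.0, 0.933, 0.359, 0.0]
contact_force: [0.5, 0.7, 0.6]
grip_width: 0.0652
grip_force: 0.0
clock: 48.15
ee_pos: [0.6395, 0.0423, 0.2376]
tcp_rot: [-0.0, 1.0, 0.007, 0.0]
contact_force: [-0.0, 0.2, 0.5]
grip_width: 0.0651
grip_force: 0.0
clock: 48.35
ee_pos: [0.6395, 0.0423, 0.2375]
tcp_rot: [-0.0, 1.0, 0.012, 0.0]
contact_force: [0.5, -0.1, 0.6]
grip_width: 0.065
grip_force: 0.0
before-turn [ 0.42  0.14 14.75] after-turn [ 0.42  0.13 14.75] turn [-0.    -0.     0.006]
```

```bash
python3 -m creep '[[-0.5,0.4,0.15,4.5,0,0,0],[-0.5,0,0,4.5,0,0,0],[-0.5,0,0,2.8,0,0,0],[-0.5,0,0,1.9,0,0,0],[-0.5,0,0,0.9,0,0,0]]'
python3 -m creep '[[-0.5,0,0,0,0,0,0],[-0.5,0,0,0,0,0,0],[1,0,0,0,0,0,0],[1,0,0,0,0,0,0],[1,0,0,0,0,0,0]]'
python3 -m creep '[[1,0,0,0,0,0,0],[1,0,0,-2,0,0,0],[1,0,0,-4.5,0,0,0],[1,0,0,-4.5,0,0,0],[1,0,0,-4,0,0,0]]'
python3 - <<'E'
from h import *
go(.40,.34,.26,1.5)
s=snap('top')
for l,z in (('crate',.032),('tray',.013)):
  for d in manip.cut_out('top',l)[:1]: print('top',d['p'],d['pixel'],rect(s,d['region'],z))
E
```

```text
clock: 48.85
ee_pos: [0.642, 0.0409, 0.0886]
tcp_rot: [-0.0, 1.0, 0.011, -0.002]
contact_force: [0.6, 0.9, -0.2]
grip_width: 0.0649
grip_force: 0.0
clock: 49.35
ee_pos: [0.6445, 0.0405, 0.0927]
tcp_rot: [0.0, 1.0, 0.01, 0.001]
contact_force: [-0.3, -0.5, 4.3]
grip_width: 0.0496
grip_force: 34.6
clock: 49.85
ee_pos: [0.6433, 0.041, 0.2428]
tcp_rot: [-0.0, 1.0, 0.01, -0.0]
contact_force: [1.5, 0.8, -1.1]
grip_width: 0.0495
grip_force: 34.6
before-turn [-23.73 -30.38  -1.7 ] after-turn [-23.54 -30.52  -1.72] turn [-0.     0.    -0.006]
top 0.86 [233.8, 241.8] ((518.275634765625, 362.9485778808594), (279.82525634765625, 149.06521606445312), 10.195178985595703)
top 0.88 [504.2, 253.9] ((520.9959106445312, -376.0821838378906), (213.11553955078125, 116.11951446533203), 6.355396747589111)
```

```bash
python3 -m creep '[[1,-0.6,-4.8,-0.3,0,0,0],[1,-0.6,-4.8,-0.3,0,0,0],[1,-0.6,-4.8,-0.3,0,0,0],[1,-0.6,-4.8,-0.3,0,0,0],[1,-0.6,-4.8,-0.3,0,0,0]]'
python3 -m creep '[[1,-0.6,-4.8,-0.3,0,0,0],[1,-0.6,-4.8,0,0,0,0],[1,0,0,0,0,0,-0.144],[1,0,0,0,0,0,-0.144],[1,0,0,0,0,0,-0.144]]'
python3 -m creep '[[1,0,0,0,0,0,-0.144],[1,0,0,0,0,0,-0.144],[1,0,0,0,0,0,-0.144],[1,0,0,0,0,0,-0.144],[1,0,0,0,0,0,-0.144]]'
python3 -m creep '[[1,0,0,0,0,0,-0.144],[1,0,0,0,0,0,-0.144],[1,0,0,0,0,0,-0.144],[1,0,0,0,0,0,-0.144],[1,0,0,0,0,0,0]]'
python3 -m creep '[[1,0,0,0,0,0,0]]'
python3 - <<'E'
from h import *
go(.5943,.3753,.094,100.2)
s=snap('top')
for d in manip.cut_out('top','crate')[:1]: print('top',d['p'],d['pixel'],rect(s,d['region'],.032))
E
```

```text
clock: 50.5
ee_pos: [0.6071, 0.2817, 0.2533]
tcp_rot: [0.001, 1.0, 0.01, -0.002]
contact_force: [0.8, -0.5, -2.4]
grip_width: 0.0496
grip_force: 34.6
clock: 51.0
ee_pos: [0.5933, 0.3763, 0.2556]
tcp_rot: [0.001, 0.974, 0.228, -0.003]
contact_force: [0.8, 0.1, -1.5]
grip_width: 0.0497
grip_force: 34.6
clock: 51.5
ee_pos: [0.5937, 0.3755, 0.2558]
tcp_rot: [-0.0, 0.832, 0.555, -0.002]
contact_force: [-0.0, 0.2, -1.7]
grip_width: 0.0494
grip_force: 34.6
clock: 52.0
ee_pos: [0.5938, 0.3755, 0.2561]
tcp_rot: [-0.001, 0.641, 0.767, -0.002]
contact_force: [-0.0, 0.5, -0.8]
grip_width: 0.05
grip_force: 34.6
clock: 52.1
ee_pos: [0.5942, 0.3756, 0.257]
tcp_rot: [-0.001, 0.643, 0.766, -0.001]
contact_force: [-0.0, 0.9, -2.1]
grip_width: 0.0498
grip_force: 34.6
before-turn [-0.02  0.06 16.3 ] after-turn [-3.00e-02  1.00e-02  1.63e+01] turn [-0.003  0.001 -0.005]
top 0.95 [249.2, 237.4] ((525.3157958984375, 329.75823974609375), (280.12493896484375, 85.0870361328125), 12.302838325500488)
```

```bash
python3 -m creep '[[1,0,0,4.5,0,0,0],[1,0,0,4.5,0,0,0],[1,0,0,3.5,0,0,0],[1,0,0,2,0,0,0],[1,0,0,1,0,0,0]]'
python3 -m creep '[[1,0,0,0.7,0,0,0],[1,0,0,0,0,0,0],[1,0,0,0,0,0,0],[-0.33,0,0,0,0,0,0],[-0.33,0,0,0,0,0,0]]'
python3 -m creep '[[-0.33,0,0,-1,0,0,0],[-0.33,0,0,-4.5,0,0,0],[-0.5,0,0,-4.5,0,0,0],[-0.5,0,0,-4,0,0,0],[-0.5,0,0,-4,0,0,0]]'
python3 -m creep '[[-0.5,-4.5,0,0,0,0,0],[-0.5,-4.5,0,0,0,0,0],[-0.5,-4.5,0,0,0,0,0],[-0.5,-4.5,0,0,0,0,0],[-0.5,-4.5,0,0,0,0,0]]'
python3 -m creep '[[-0.5,-4.5,-2,0,0,0,0],[-0.5,-4,-4,-4,0,0,0],[-0.5,0,-4,-4,0,0,0],[-0.5,0,0,0,0,0,0],[-0.5,0,0,0,0,0,0]]'
python3 - <<'E'
from h import *
s=snap('top'); cv2.imwrite('pics/top9.png',cv2.cvtColor(cv2.resize(s['img'][130:350,180:560],None,fx=2,fy=2,interpolation=2),4))
for l,z in (('crate',.032),('tray',.013)):
  for d in manip.cut_out('top',l)[:1]: print(l,d['p'],d['pixel'],rect(s,d['region'],z))
snap('scene','scene9')
E
```

```text
clock: 52.7
ee_pos: [0.5932, 0.375, 0.1005]
tcp_rot: [-0.001, 0.643, 0.766, -0.002]
contact_force: [-0.1, 0.3, -1.3]
grip_width: 0.0497
grip_force: 34.6
clock: 53.2
ee_pos: [0.5959, 0.3764, 0.0992]
tcp_rot: [0.001, 0.642, 0.767, 0.001]
contact_force: [-0.0, 0.0, 0.7]
grip_width: 0.0558
grip_force: 0.0
clock: 53.7
ee_pos: [0.595, 0.376, 0.2809]
tcp_rot: [0.0, 0.642, 0.767, 0.001]
contact_force: [1.3, 0.5, -0.2]
grip_width: 0.0646
grip_force: 0.0
clock: 54.2
ee_pos: [0.6348, 0.1528, 0.279]
tcp_rot: [0.001, 0.642, 0.767, 0.001]
contact_force: [-0.0, 0.4, -0.7]
grip_width: 0.0655
grip_force: 0.0
clock: 54.7
ee_pos: [0.5649, 0.0665, 0.3446]
tcp_rot: [0.002, 0.642, 0.767, 0.002]
contact_force: [0.4, 0.2, 0.3]
grip_width: 0.0653
grip_force: 0.0
crate 0.81 [236.4, 262.1] ((519.0724487304688, 364.02117919921875), (279.42315673828125, 143.61802673339844), 10.49769401550293)
tray 0.59 [499.5, 234.8] ((521.2386474609375, -375.52349853515625), (211.8980712890625, 114.7215805053711), 6.422850131988525)
```

View pics/top9.png

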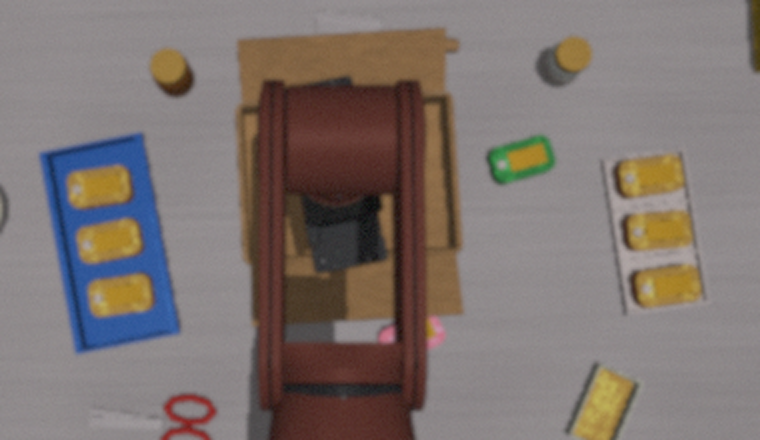

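View pics/scene9.png

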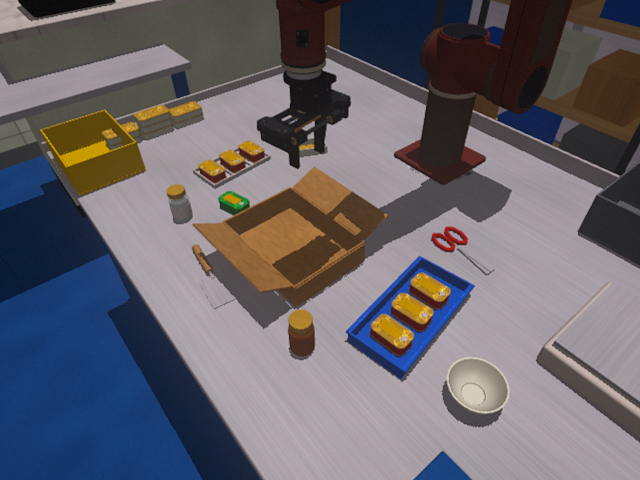

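Three tins lie in the tray (235,160), three in the crate (412,312), and the carton is empty. I'll check both flap angles from their free edges in the top view, at about rows 288 and 148.

```bash
python3 - <<'E'
from h import *
s=snap('top')
for hx,sg in ((.490,-1),(.702,1)):
    for th in np.arange(1.9,2.85,.1): print(round(th,1),np.round(proj(s,[hx-sg*.086*np.cos(th),.04,.066+.086*np.sin(th)])[1],1),end=' | ')
    print()
c=cv2.cvtColor(s['img'],7); g=c.astype(int)
for col in (315,320,395,400): print(col,[ (r,int(g[r,col])) for r in range(270,300)][::2])
for col in (310,320,330): print(col,[ (r,int(g[r,col])) for r in range(135,160)][::2])
E
```

```text
1.9 269.2 | 2.0 272.5 | 2.1 275.6 | 2.2 278.5 | 2.3 281.2 | 2.4 283.6 | 2.5 285.8 | 2.6 287.7 | 2.7 289.2 | 2.8 290.4 | 
1.9 161.7 | 2.0 158.8 | 2.1 156.2 | 2.2 153.8 | 2.3 151.7 | 2.4 150.0 | 2.5 148.5 | 2.6 147.4 | 2.7 146.6 | 2.8 146.1 | 
315 [(270, 56), (272, 57), (274, 60), (276, 60), (278, 59), (280, 58), (282, 57), (284, 57), (286, 56), (288, 53), (290, 56), (292, 57), (294, 58), (296, 58), (298, 58)]
320 [(270, 46), (272, 49), (274, 50), (276, 50), (278, 52), (280, 54), (282, 49), (284, 51), (286, 51), (288, 55), (290, 52), (292, 48), (294, 49), (296, 49), (298, 53)]
395 [(270, 108), (272, 107), (274, 106), (276, 106), (278, 102), (280, 104), (282, 108), (284, 104), (286, 111), (288, 126), (290, 142), (292, 144), (294, 137), (296, 134), (298, 140)]
400 [(270, 106), (272, 107), (274, 107), (276, 105), (278, 103), (280, 105), (282, 106), (284, 112), (286, 106), (288, 125), (290, 138), (292, 145), (294, 158), (296, 151), (298, 144)]
310 [(135, 139), (137, 141), (139, 141), (141, 141), (143, 141), (145, 142), (147, 135), (149, 114), (151, 102), (153, 104), (155, 105), (157, 109), (159, 107)]
320 [(135, 138), (137, 141), (139, 138), (141, 139), (143, 139), (145, 141), (147, 130), (149, 105), (151, 102), (153, 104), (155, 103), (157, 105), (159, 107)]
330 [(135, 137), (137, 139), (139, 144), (141, 138), (143, 142), (145, 137), (147, 127), (149, 106), (151, 106), (153, 104), (155, 103), (157, 104), (159, 106)]
```

Both flaps are at about 2.5 rad, so I'm handing in.

```bash
python3 -c "
from bench import manip
print(manip.sign_off())"
```

```text
the job is handed in; nothing more can be done
None
```

The job is handed in, though sign-off returned no verdict: both flaps are open to about 2.5 rad, three tins lie flat one per tray compartment, the other three are in the blue crate, and the robot stayed clear of everything else on the table.

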